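# Probe the drive modules, trace the casing seam, clear the modules into the tray

## Robot

A 6-joint arm with a two-finger parallel gripper is mounted at the origin on the work surface. World frame = base frame: x ahead of the robot, y to its left, z up, the work surface at z = 0. Lengths are in m, angles in rad, forces in N, time in s.
With the tool pointing down it reaches from about 0.325 to 0.775 m from the base axis. Payload 5.5 kg.
Tool frame: the origin (TCP) lies between the finger pads; the fingertips stand 8 mm ahead of it and the grasp point (between the pads) lies 11 mm behind it (env.tips_ahead is the distance from the TCP to the fingertips, in m); z points along the fingers, y is the direction in which the jaws open and shut (so a half turn about z gives the same grasp; the last joint's range is limited). The gripper opens to 85 mm and grips with 20 to 120 N. Pads are 22 mm wide; open, the fingers measure 114 mm over their backs; the gripper's body (76 mm by 85 mm) begins 54 mm behind the grasp point. The pads swing forward as they close: fully open they stand 13 mm farther back than shut.
Start: joints at [-1.321, 0.091, 1.231, -0, 1.82, -0.057], TCP at [0.181, -0.572, 0.212] pointing down, gripper open.
Joint ranges: [-2.87, 2.87], [-0.86, 2.18], [0.17, 2.46], [-1.51, 4.65], [0.06, 2.69], [-2.65, 2.65]. Speed limits (rad/s): [2.57, 2.57, 3.01, 3.14, 3.14, 3.14].

## Interface

Orientations are given as [roll, pitch, yaw] about the fixed x, y, z axes, in that order (R = Rz(yaw) Ry(pitch) Rx(roll)).
In Python, from bench import env gives the robot as it stands.
- The arm moves only by the tool move_arm, never from a script. Its argument "rows" is one flat list of numbers, 7 for each row, row after row: the shift along the tool's x, y, z in units of 25 mm (1.0 is 25 mm), then the turn, a rotation vector about the tool's x, y, z in units of 6 degrees (1.0 is 6 degrees), then the opening, from 0 (shut) to 1 (fully open). In form: [dx, dy, dz, rx, ry, rz, claw, dx, dy, dz, rx, ry, rz, claw, ...]. A call has exactly 5 rows; each row is the pose to reach, as a shift and turn from the pose commanded when the call began, along the tool's axes at that moment; what a row does not reach only later rows make up. A row lasts 1/10 s, in which the tool goes at most 50 mm and 8.59 degrees, less where a joint would pass 70% of its speed; a pose out of reach is approached as far as the arm can. A call with a gripper value outside its range is refused whole. The fingers move at their own pace and stop on an object; the grip force is fixed at half the most. Time passes only in rows, so rows that repeat a pose let the fingers close, or fill a call up. It gives the time, the measured TCP pose, the force and the opening at its end, in the units of the state.
- env.observe(): the state, without advancing time (a new reading comes with each control period).
- env.camera(name): name is "scene" or "top" or "wrist"; returns the picture (384x512x3 uint8, blue, green, red); there is no depth.
- env.calibration(name): a dict with "camera_matrix" (3x3 intrinsics, pixels), "R" (3x3) and "t" (3): a world point X has camera coordinates R X + t. Camera axes: x right, y down, z forward; pixel columns grow to the right and rows downward; lengths in m; the calibration is good to about 2 mm. A picture is of the moment at which its call begins: read the wrist's pose just before it. calibration takes no time and is no camera call; for the wrist camera it gives the pose at the moment of the call.
- env.sign_off(): hands the job in, once; it reports no verdict.
The state is a dict: "time_s": time; "joint_pos": joint angles; "dq": joint speeds; "joint_torque": joint torques, N m; "tcp_pos": TCP position; "orientation": TCP orientation; "wrist_force": force on the tool from outside, world axes, zero at the start; "wrist_torque": the same for the moment, N m; "gripper_width": opening from 0.0 (shut) to 1.0 (fully open).
Only numpy, scipy, OpenCV 4.12 (cv2) and the standard library are available. Lean on these libraries where they do the work, as an engineer would, in place of code of your own. Each camera call takes 0.05 s, during which the arm holds its last target. There are 200 camera calls.

## Task

Take the probe from its rest and touch its spring tip to the middle of the test pad of every drive module on the table, in the order red, yellow, blue (a colour may be absent), pressing it there for a moment; then trace the black seam on the gearbox casing from the green dot to the orange dot in one unbroken stroke, at about 2 cm a second or less, with the tip lightly pressed so that its spring gives a few millimetres but never reaches its stop. Afterwards hang the probe back upright in its rest with its flange down on the rim, then stand all the modules flat on the floor of the black tray, leaving everything else alone.

Things in the scene. Friction and masses are not known exactly. Their poses are not given: they have to be found in the camera images.
- probe_grip (a point): middle of the probe's orange handle: a square bar 26 x 26 mm, 60 mm tall, its z axis pointing up out of the handle, x and y square to its faces. 30 mm below this point starts a black square flange 48 x 48 x 6 mm (underside 36 mm below the point), then a steel rod 16 mm in diameter and 70 mm long, then the brass spring tip. Mass about 0.18 kg. The probe starts upright in its rest
- probe_tip (a point): the very end of the probe's brass tip (a ball 8 mm in diameter), on the probe's axis, 120 mm below the middle of the handle while the spring is out. Moves with the spring
- stylus (a joint): how far the brass tip is pushed into the probe, 0 = fully out, 0.012 m = stop. Spring: about 1 N to start, plus 0.35 N per mm
- rest_mouth (a point): centre of the top rim of the probe's rest, a fixed grey square tower 68 x 68 mm and 100 mm tall on a 96 mm square foot, with a square well 30 x 30 mm, 92 mm deep, that the probe's rod hangs in with its flange lying on the rim. x and y run square to the tower's sides
- tray_floor (a point): centre of the inner floor of the fixed black open tray for checked modules: outside 280 x 180 x 45 mm, walls and floor 6 mm, inside 268 mm along its x by 168 mm along its y. Three modules fit side by side, each lying along the tray's y, 80 mm apart along its x
- module_red (a point): centre (32.5 mm above its underside) of the loose drive module with the red test pad; absent in some starts. Black body 120 mm along its x, 64 mm along its y, 30 mm tall; on the middle of it an upright aluminium fin block to grip, 46 mm along x, 22 mm along y, from 30 to 65 mm above the underside. Mass 0.25 to 0.5 kg
- pad_red (a point): middle of the red round test pad (18 mm across, white rim) on top of the body of that module, 42 mm from the module's middle along its +x, 30 mm above its underside; absent with its module
- module_yellow (a point): centre (32.5 mm above its underside) of the loose drive module with the yellow test pad; absent in some starts. Black body 120 mm along its x, 64 mm along its y, 30 mm tall; on the middle of it an upright aluminium fin block to grip, 46 mm along x, 22 mm along y, from 30 to 65 mm above the underside. Mass 0.25 to 0.5 kg
- pad_yellow (a point): middle of the yellow round test pad (18 mm across, white rim) on top of the body of that module, 42 mm from the module's middle along its +x, 30 mm above its underside; absent with its module
- module_blue (a point): centre (32.5 mm above its underside) of the loose drive module with the blue test pad; absent in some starts. Black body 120 mm along its x, 64 mm along its y, 30 mm tall; on the middle of it an upright aluminium fin block to grip, 46 mm along x, 22 mm along y, from 30 to 65 mm above the underside. Mass 0.25 to 0.5 kg
- pad_blue (a point): middle of the blue round test pad (18 mm across, white rim) on top of the body of that module, 42 mm from the module's middle along its +x, 30 mm above its underside; absent with its module
- seam_0 (a point): point on the black seam drawn on the flat top (60 mm above the table) of the fixed gearbox casing (white top, blue body, dark 260 x 150 mm foot): the start, on a green dot. The seam runs straight from each of the five points to the next, seam_0 to seam_4, 182 mm in all; x and y are those of the casing
- seam_1 (a point): point on the black seam drawn on the flat top (60 mm above the table) of the fixed gearbox casing (white top, blue body, dark 260 x 150 mm foot): first bend. The seam runs straight from each of the five points to the next, seam_0 to seam_4, 182 mm in all; x and y are those of the casing
- seam_2 (a point): point on the black seam drawn on the flat top (60 mm above the table) of the fixed gearbox casing (white top, blue body, dark 260 x 150 mm foot): half-way. The seam runs straight from each of the five points to the next, seam_0 to seam_4, 182 mm in all; x and y are those of the casing
- seam_3 (a point): point on the black seam drawn on the flat top (60 mm above the table) of the fixed gearbox casing (white top, blue body, dark 260 x 150 mm foot): second bend. The seam runs straight from each of the five points to the next, seam_0 to seam_4, 182 mm in all; x and y are those of the casing
- seam_4 (a point): point on the black seam drawn on the flat top (60 mm above the table) of the fixed gearbox casing (white top, blue body, dark 260 x 150 mm foot): the end, on an orange dot. The seam runs straight from each of the five points to the next, seam_0 to seam_4, 182 mm in all; x and y are those of the casing
- screwdriver_grip (a point): bystander, loose on the table, to be left alone: screwdriver (point in its middle, on its handle)
- wrench_grip (a point): bystander, loose on the table, to be left alone: wrench (point in its middle, on its handle)
- spray_mid (a point): bystander, loose on the table, to be left alone: red spray can 56 mm in diameter, 150 mm tall (point in its middle)
- mug_mid (a point): bystander, loose on the table, to be left alone: white mug 80 mm in diameter, 95 mm tall (point in its middle)
- tape_mid (a point): bystander, loose on the table, to be left alone: yellow tape ring 72 mm in diameter, 25 mm tall (point in its middle)
- bolt_bin_mid (a point): bystander, loose on the table, to be left alone: red bolt bin 70 x 90 x 40 mm (point in its middle)
- vise_jaw_mid (a point): bystander, loose on the table, to be left alone: steel vise jaw 50 x 100 x 30 mm (point in its middle)

How it is judged:
By the outcome, as a careful person would: the job done as asked, in the order asked, and still so for the second after the job is handed in, with the robot touching nothing.
Of mod_red, mod_yellow, mod_blue only 2 to 3 are there at a start; the rules pass over those that are not, and their reading is None.
At some moment in a run one of mod_red, mod_yellow, mod_blue may be knocked a few centimetres aside while the robot is not near it.
It also fails if it takes over 208 s, if anything falls off the work surface, if the arm or the gripper's body presses on something with over 40 N, if the wrist force passes 120 N, or if a joint passes its speed limit or range.

## Working session

There is one attempt and no reset: what is moved stays moved. The work goes in short steps, Python scripts to look and compute and a tool call to move; the robot and the scene stay as the last step left them, time stands still between calls to the robot, and variables do not carry over. Pictures are saved under pics/ and viewed, about 12 in all and at most 16, crops included, and the job is handed in when it is done.

Besides the shell and the picture viewer there is one more tool, called after "Emit:" in YAML: its name, and indented under it one key for each argument. move_arm: Moves the arm, as the interface text tells. Its arguments: {"type":"object","properties":{"rows":{"type":"array","items":{"type":"number"}}},"required":["rows"]}

```bash
ls; mkdir -p pics; python3 - <<'E'
from bench import env
import cv2
for n in("top","scene"):
    cv2.imwrite(f"pics/{n}0.png",env.camera(n)); c=env.calibration(n); print(n,c)
print(env.observe())
E
```

```text
pics
top {'camera_matrix': array([[481.86021159,   0.        , 256.4576572 ],
       [  0.        , 481.86021159, 200.83769819],
       [  0.        ,   0.        ,   1.        ]]), 'R': array([[ 9.47594226e-02, -9.95500099e-01,  4.51495846e-04],
       [-9.70951196e-01, -9.25227474e-02, -2.20665623e-01],
       [ 2.19714423e-01,  2.04717666e-02, -9.75349414e-01]]), 't': array([-0.02106953,  0.57035959,  1.22441872])}
scene {'camera_matrix': array([[351.20496369,   0.        , 255.67979885],
       [  0.        , 351.20496369, 189.23940437],
       [  0.        ,   0.        ,   1.        ]]), 'R': array([[ 0.23255297,  0.97257802, -0.00333231],
       [ 0.79827915, -0.19283137, -0.57058431],
       [-0.55558033,  0.13003097, -0.82123227]]), 't': array([-0.1368128 , -0.4003962 ,  1.22535022])}
{'time_s': 0.1, 'joint_pos': array([-1.32067296e+00,  9.17980945e-02,  1.23178922e+00, -4.14614712e-06,
        1.81979593e+00, -5.67276210e-02]), 'dq': array([-6.09172131e-04,  8.82795061e-04, -1.67821681e-03,  8.33021205e-04,
       -3.78373332e-04,  1.84202303e-05]), 'joint_torque': array([ 3.17152662e-03, -4.60219967e+01, -4.19217360e+01, -5.49480819e-05,
        1.06079070e-02, -8.79501954e-06]), 'tcp_pos': array([ 0.18114386, -0.57169708,  0.21124186]), 'orientation': array([-3.13980471e+00, -9.75080580e-05,  3.06849882e-01]), 'wrist_force': array([-0.11378256, -0.54502254, -0.39654889]), 'wrist_torque': array([-0.01256169,  0.03900001, -0.04842402]), 'gripper_width': 1.0032094316449127}
```

```bash
python3 - <<'E'
import cv2
a=cv2.imread("pics/top0.png");cv2.imwrite("pics/top0b.png",cv2.resize(a,(800,600),interpolation=cv2.INTER_CUBIC))
E
```

```text
(no output)
```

View pics/top0b.png

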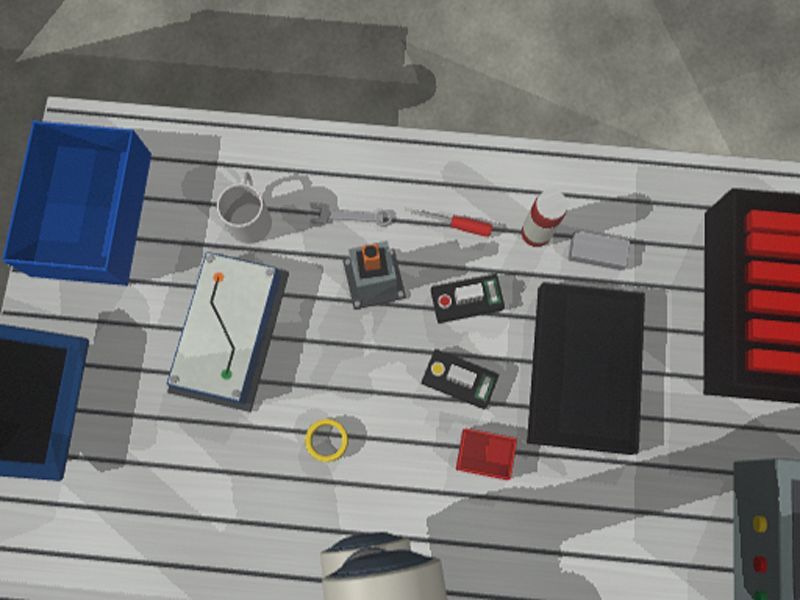

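View pics/scene0.png

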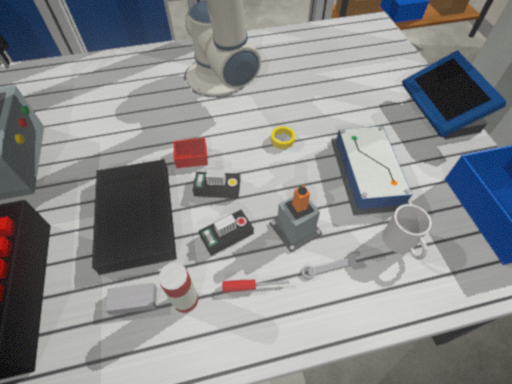

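```bash
cat > h.py <<'E'
import numpy as np, cv2
from scipy.spatial.transform import Rotation as Ro
np.set_printoptions(precision=4,suppress=True)
def ray(c,u,v,z):
    d=c["R"].T@np.linalg.inv(c["camera_matrix"])@[u,v,1.]; o=-c["R"].T@c["t"]
    return o+d*(z-o[2])/d[2]
def proj(c,X):
    p=c["camera_matrix"]@(c["R"]@np.asarray(X,float)+c["t"]); return p[:2]/p[2]
def go(o,X,rpy=None,p0=None):
    "shift/turn in move units from state o to pose X,rpy"
    R=Ro.from_euler("xyz",o["orientation"]); d=R.inv().apply(np.array(X)-o["tcp_pos"])/.025
    r=np.zeros(3) if rpy is None else (R.inv()*Ro.from_euler("xyz",rpy)).as_rotvec(degrees=True)/6
    return np.round(np.r_[d,r],3)
E
python3 - <<'E'
from h import *
from bench import env
c=env.calibration("top");k=512/800
for n,u,v,z in [("handle_top",371,250,.166),("rest_f1",349,305,.0),("rest_f2",408,295,0),("red",445,301,.03),("redfar",492,291,.03),("yel",438,369,.03),("yelfar",487,387,.03),("green",227,374,.06),("orange",218,277,.06),("c1",205,258,.06),("c2",278,266,.06),("c3",168,389,.06),("t1",537,283,.045),("t2",644,293,.045),("t3",528,442,.045),("t4",637,453,.045),("bin",487,453,.02),("can",541,220,.08)]:
    print(n,ray(c,u*k,v*k,z))
o=env.observe();w=env.calibration("wrist")
R=Ro.from_euler("xyz",o["orientation"]).as_matrix()
print("cam in tool",R.T@(-w["R"].T@w["t"]-o["tcp_pos"]),"\n",(w["R"]@R).T,w["camera_matrix"])
E
```

```text
handle_top [0.6466 0.0883 0.166 ]
rest_f1 [0.5915 0.1288 0.    ]
rest_f2 [0.6201 0.0246 0.    ]
red [ 0.6078 -0.0417  0.03  ]
redfar [ 0.6339 -0.123   0.03  ]
yel [ 0.4861 -0.0396  0.03  ]
yelfar [ 0.463  -0.1261  0.03  ]
green [0.4393 0.3148 0.06  ]
orange [0.6057 0.355  0.06  ]
c1 [0.6376 0.3826 0.06  ]
c2 [0.6353 0.2539 0.06  ]
c3 [0.4048 0.4096 0.06  ]
t1 [ 0.6518 -0.1991  0.045 ]
t2 [ 0.6515 -0.3862  0.045 ]
t3 [ 0.3754 -0.1992  0.045 ]
t4 [ 0.3746 -0.3811  0.045 ]
bin [ 0.3521 -0.1349  0.02  ]
can [ 0.7556 -0.1941  0.08  ]
cam in tool [ 0.0713  0.0003 -0.161 ] 
 [[-0.0011 -0.9603 -0.279 ]
 [ 1.     -0.0012  0.0002]
 [-0.0005 -0.279   0.9603]] [[303.8007   0.     251.0573]
 [  0.     303.8007 194.1639]
 [  0.       0.       1.    ]]
```

```bash
python3 - <<'E'
from h import *
from bench import env
o=env.observe();print(go(o,[.57,.06,.34],[np.pi,0,np.pi/2]))
E
```

```text
[ 22.461 -19.399  -5.113  -0.014  -0.012 -12.07 ]
```

Emit:
move_arm:
  rows: [1.1,-1,-1,0,0,0,1,2.3,-2,-2,0,0,0,1,3.5,-3,-3,0,0,0,1,4.6,-4,-4,0,0,0,1,5.6,-4.8,-5.1,0,0,0,1]

```text
time_s: 0.6
tcp_pos: [0.279, -0.4135, 0.3403]
orientation: [-3.141, -0.0, 0.307]
wrist_force: [0.5, -0.1, 0.7]
gripper_width: 0.998
```

Emit:
move_arm:
  rows: [1.1,-1,0,0,0,0,1,2.3,-2,0,0,0,0,1,3.5,-3,0,0,0,0,1,4.6,-4,0,0,0,0,1,5.7,-4.9,0,0,0,0,1]

```text
time_s: 1.1
tcp_pos: [0.3777, -0.2539, 0.3395]
orientation: [-3.141, 0.0, 0.307]
wrist_force: [-0.3, -0.0, -0.4]
gripper_width: 0.999
```

Emit:
move_arm:
  rows: [1.1,-1,0,0,0,0,1,2.3,-2,0,0,0,0,1,3.5,-3,0,0,0,0,1,4.6,-4,0,0,0,0,1,5.6,-4.85,0,0,0,0,1]

```text
time_s: 1.6
tcp_pos: [0.4747, -0.0958, 0.3394]
orientation: [-3.141, 0.0, 0.308]
wrist_force: [0.1, -0.5, 0.2]
gripper_width: 1.0
```

Emit:
move_arm:
  rows: [1.1,-1,0,0,0,-1.3,1,2.3,-2,0,0,0,-2.6,1,3.5,-3,0,0,0,-3.9,1,4.6,-4,0,0,0,-5.2,1,5.6,-4.85,0,0,0,-6.5,1]

```text
time_s: 2.1
tcp_pos: [0.5715, 0.0621, 0.3391]
orientation: [-3.141, 0.001, 0.994]
wrist_force: [-0.2, -0.5, 0.4]
gripper_width: 0.997
```

Emit:
move_arm:
  rows: [0,0,0,0,0,-1.3,1,0,0,0,0,0,-2.6,1,0,0,0,0,0,-3.9,1,0,0,0,0,0,-5.2,1,0,0,0,0,0,-5.57,1]

```text
time_s: 2.6
tcp_pos: [0.5709, 0.0603, 0.3391]
orientation: [-3.14, 0.0, 1.575]
wrist_force: [-0.6, -0.5, -0.8]
gripper_width: 1.0
```

```bash
python3 - <<'E'
from h import *
from bench import env
o=env.observe();print(o["tcp_pos"],o["orientation"],o["time_s"])
import pickle
c=env.calibration("wrist");a=env.camera("wrist");cv2.imwrite("pics/w1.png",a);pickle.dump(c,open("w1.pkl","wb"))
cv2.imwrite("pics/w1b.png",cv2.resize(a,(800,600),interpolation=cv2.INTER_CUBIC))
E
```

```text
[0.5709 0.0603 0.3391] [-3.1405  0.      1.5752] 2.6
```

View pics/w1b.png

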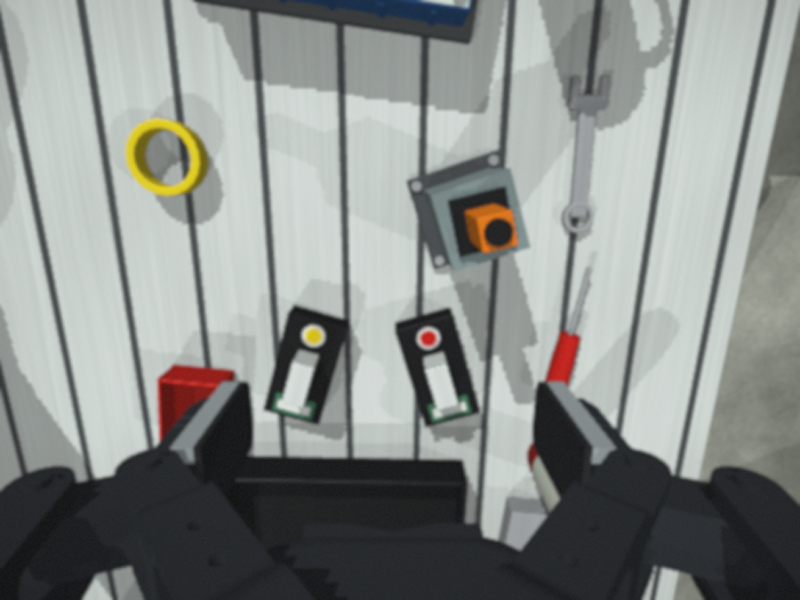

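```bash
python3 - <<'E'
from h import *
import pickle
c=pickle.load(open("w1.pkl","rb"));a=cv2.imread("pics/w1.png");k=.64
t=dict(camera_matrix=np.array([[481.86021159,0,256.4576572],[0,481.86021159,200.83769819],[0,0,1]]),R=np.array([[9.47594226e-02,-9.95500099e-01,4.51495846e-04],[-9.70951196e-01,-9.25227474e-02,-2.20665623e-01],[2.19714423e-01,2.04717666e-02,-9.75349414e-01]]),t=np.array([-0.02106953,0.57035959,1.22441872]))
pickle.dump(t,open("top.pkl","wb"))
T=cv2.imread("pics/top0.png")
def cen(im,u,v,r,lo,hi):
    h=cv2.cvtColor(im,cv2.COLOR_BGR2HSV)
    u,v=int(u),int(v);s=h[v-r:v+r+1,u-r:u+r+1]
    m=cv2.inRange(s,lo,hi)
    if lo[0]==0: m|=cv2.inRange(s,(172,lo[1],lo[2]),(180,255,255))
    ys,xs=np.nonzero(m);return xs.mean()+u-r,ys.mean()+v-r,len(xs)
for n,cc,im,u,v,r,lo,hi,z in [("redW",c,a,428*k,338*k,9,(0,120,80),(8,255,255),.03),("redT",t,T,445*k,301*k,6,(0,120,80),(8,255,255),.03),("yelW",c,a,313*k,336*k,9,(20,100,80),(35,255,255),.03),("yelT",t,T,438*k,369*k,6,(20,100,80),(35,255,255),.03),("greenT",t,T,227*k,374*k,6,(40,100,50),(85,255,255),.06),("orangeT",t,T,218*k,277*k,6,(5,120,80),(18,255,255),.06)]:
    x,y,N=cen(im,u,v,r,lo,hi);print(n,round(x,1),round(y,1),N,ray(cc,x,y,z))
P=[(430,193),(511,170),(528,245),(452,268)]
q=np.array([ray(c,u*k,v*k,.1) for u,v in P]);print(q,q.mean(0))
for i in range(4):
    d=q[(i+1)%4]-q[i];print(np.linalg.norm(d),np.degrees(np.arctan2(d[1],d[0])))
print("knob",ray(c,498*k,232*k,.166),ray(c,498*k,232*k,.17))
x0,y0=405*k,145*k
cv2.imwrite("pics/crop1.png",cv2.resize(a[88:176,255:347],None,fx=6,fy=6,interpolation=cv2.INTER_CUBIC))
E
```

```text
redW 273.8 216.3 62 [ 0.6089 -0.0435  0.03  ]
redT 284.3 192.3 27 [ 0.6088 -0.0404  0.03  ]
yelW 200.2 214.6 77 [ 0.4878 -0.0411  0.03  ]
yelT 279.7 235.7 33 [ 0.4873 -0.0379  0.03  ]
greenT 144.5 239.1 23 [0.4397 0.317  0.06  ]
orangeT 139.3 177.0 27 [0.6065 0.3557 0.06  ]
[[0.602  0.1092 0.1   ]
 [0.6672 0.1277 0.1   ]
 [0.6861 0.0666 0.1   ]
 [0.6225 0.0465 0.1   ]] [0.6445 0.0875 0.1   ]
0.06778493469688485 15.776564328236171
0.06394876890235797 -72.83509536950697
0.06669982960023887 -162.4612237016327
0.06603495996671062 108.09041195925049
knob [0.6454 0.0863 0.166 ] [0.6445 0.0868 0.17  ]
```

View pics/crop1.png

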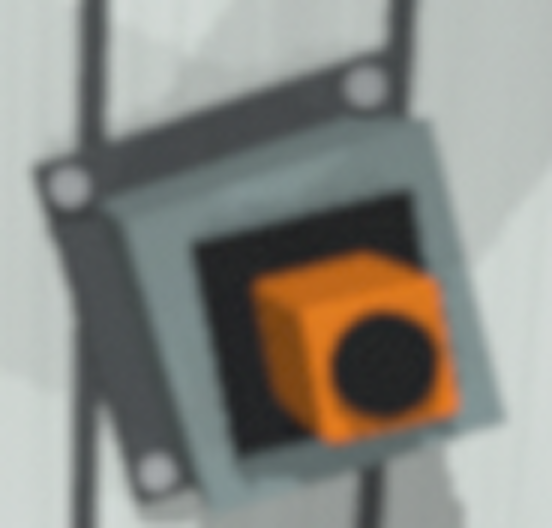

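Emit:
move_arm:
  rows: [0.2,0.7,0.8,0,0,-0.5,1,0.5,1.4,1.7,0,0,-1,1,0.8,2.2,2.6,0,0,-1.6,1,1.06,2.96,3.5,0,0,-2.2,1,1.06,2.96,3.96,0,0,-2.2,1]

```text
time_s: 3.15
tcp_pos: [0.6454, 0.0873, 0.2359]
orientation: [-3.136, -0.001, 1.802]
wrist_force: [-0.7, 0.6, -1.5]
gripper_width: 0.998
```

```bash
python3 - <<'E'
from h import *
from bench import env
o=env.observe();print(o["tcp_pos"],o["orientation"],go(o,[.645,.087,.129],[np.pi,0,1.806]))
c=env.calibration("wrist");a=env.camera("wrist");cv2.imwrite("pics/w2.png",a)
for X in([.645,.087,.166],[.645,.087,.136]):print(proj(c,X))
E
```

```text
[0.6454 0.0873 0.2359] [-3.1358 -0.0011  1.8017] [-0.013  0.009  4.274 -0.056 -0.01  -0.041]
[250.4255 198.539 ]
[250.7096 188.7001]
```

View pics/w2.png

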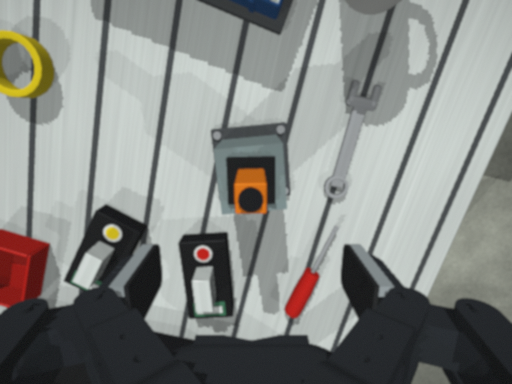

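Emit:
move_arm:
  rows: [0,0,1,0,0,0,1,0,0,2,0,0,0,1,0,0,3,0,0,0,1,0,0,3.8,0,0,0,1,0,0,4.15,0,0,0,1]

```text
time_s: 3.7
tcp_pos: [0.6437, 0.0863, 0.1357]
orientation: [-3.139, -0.0, 1.799]
wrist_force: [-0.3, -0.5, -0.0]
gripper_width: 1.0
```

Emit:
move_arm:
  rows: [0,0,0,0,0,0,1,0,0,0,0,0,0,0.6,0,0,0,0,0,0,0.3,0,0,0,0,0,0,0.1,0,0,0,0,0,0,0]

```text
time_s: 4.2
tcp_pos: [0.6453, 0.0868, 0.138]
orientation: [3.14, 0.0, 1.801]
wrist_force: [-0.6, 0.1, 0.6]
gripper_width: 0.331
```

Emit:
move_arm:
  rows: [0,0,0,0,0,0,0,0,0,0,0,0,0,0,0,0,0,0,0,0,0,0,0,0,0,0,0,0,0,0,0,0,0,0,0]

```text
time_s: 4.7
tcp_pos: [0.6452, 0.0867, 0.1382]
orientation: [3.14, 0.0, 1.801]
wrist_force: [-1.9, -0.6, 5.4]
gripper_width: 0.281
```

Emit:
move_arm:
  rows: [0,0,-0.4,0,0,0,0,0,0,-1.2,0,0,0,0,0,0,-2.2,0,0,0,0,0,0,-3.4,0,0,0,0,0,0,-4.4,0,0,0,0]

```text
time_s: 5.2
tcp_pos: [0.6449, 0.0867, 0.2482]
orientation: [-3.141, -0.0, 1.801]
wrist_force: [0.1, -0.4, -1.4]
gripper_width: 0.278
```

Emit:
move_arm:
  rows: [0,0,-0.6,0,0,0.4,0,0,0,-1,0,0,0.9,0,0,0,-1,0,0,1.4,0,0,0,-1,0,0,1.8,0,0,0,-1,0,0,2.2,0]

```text
time_s: 5.7
tcp_pos: [0.645, 0.0868, 0.2716]
orientation: [-3.141, -0.0, 1.569]
wrist_force: [-0.2, 0.2, -1.5]
gripper_width: 0.285
```

```bash
python3 - <<'E'
from h import *
from bench import env
o=env.observe();print(o["tcp_pos"],o["orientation"],o["wrist_force"])
c=env.calibration("wrist");a=env.camera("wrist");cv2.imwrite("pics/w3.png",a);cv2.imwrite("pics/w3b.png",cv2.resize(a,(800,600),interpolation=cv2.INTER_CUBIC))
R=Ro.from_euler("xyz",o["orientation"])
for d in (.122,.052):print(proj(c,o["tcp_pos"]+R.apply([0,0,d])))
E
```

```text
[0.645  0.0868 0.2716] [-3.1406 -0.      1.5691] [-0.1721  0.212  -1.5396]
[250.5111 182.4919]
[250.2995 205.4603]
```

View pics/w3b.png

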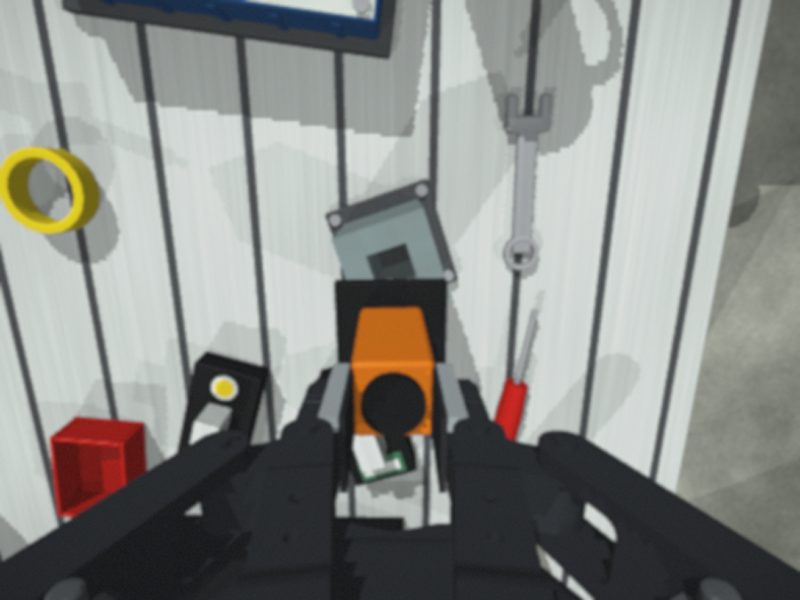

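Emit:
move_arm:
  rows: [-1.2,-0.8,0,0,0,0,0,-2.6,-1.6,0.6,0,0,0,0,-4,-2.4,1.4,0,0,0,0,-5.4,-3.2,2.4,0,0,0,0,-6.6,-3.8,3.2,0,0,0,0]

```text
time_s: 6.25
tcp_pos: [0.5484, -0.0797, 0.1905]
orientation: [-3.14, 0.0, 1.571]
wrist_force: [0.7, -0.3, -1.2]
gripper_width: 0.274
```

Emit:
move_arm:
  rows: [0,0,0,0,0,0,0,0,0,0,0,0,0,0,0,0,0,0,0,0,0,0,0,0,0,0,0,0,0,0,0,0,0,0,0]

```text
time_s: 6.75
tcp_pos: [0.5507, -0.0774, 0.1928]
orientation: [3.14, 0.0, 1.572]
wrist_force: [0.9, -0.1, -0.4]
gripper_width: 0.279
```

```bash
cat >> h.py <<'E'
def cen(im,u,v,r,col):
    lo,hi={"r":((0,120,60),(8,255,255)),"y":((20,100,60),(35,255,255)),"g":((40,100,40),(85,255,255)),"o":((5,120,60),(18,255,255))}[col]
    u,v=int(u),int(v);y0,x0=max(v-r,0),max(u-r,0);s=cv2.cvtColor(im,cv2.COLOR_BGR2HSV)[y0:v+r+1,x0:u+r+1]
    m=cv2.inRange(s,lo,hi)
    if col=="r": m|=cv2.inRange(s,(172,120,60),(180,255,255))
    ys,xs=np.nonzero(m);return xs.mean()+x0,ys.mean()+y0,len(xs)
E
python3 - <<'E'
from h import *
from bench import env
o=env.observe();print(o["tcp_pos"],o["orientation"],o["wrist_force"])
c=env.calibration("wrist");a=env.camera("wrist");cv2.imwrite("pics/w4.png",a)
for n,X in(("r",[.6089,-.0435,.03]),("y",[.4878,-.0411,.03])):
    p=proj(c,X);q=cen(a,*p,14,n);print(p,q,ray(c,q[0],q[1],.03))
E
```

```text
[ 0.5507 -0.0774  0.1928] [3.1403 0.0001 1.5724] [ 0.8503 -0.1445 -0.4057]
[305.4128 141.9999] (np.float64(305.5698324022346), np.float64(141.83240223463687), 179) [ 0.6091 -0.0433  0.03  ]
[190.7482 139.6512] (np.float64(190.72058823529412), np.float64(139.41666666666666), 204) [ 0.4878 -0.0409  0.03  ]
```

View pics/w4.png

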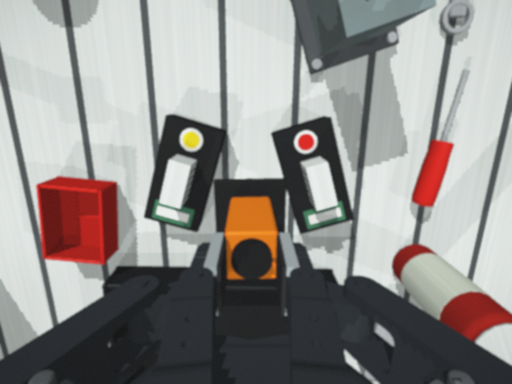

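Emit:
move_arm:
  rows: [0.4,0.7,0,0,0,0,0,0.9,1.6,0,0,0,0,0,1.34,2.33,0,0,0,0,0,1.34,2.33,0.4,0,0,0,0,1.34,2.33,0.8,0,0,0,0]

```text
time_s: 7.3
tcp_pos: [0.6084, -0.0443, 0.1713]
orientation: [-3.141, 0.0, 1.572]
wrist_force: [-0.9, -0.2, -2.3]
gripper_width: 0.284
```

Emit:
move_arm:
  rows: [0,0,0.1,0,0,0,0,0,0,0.2,0,0,0,0,0,0,0.2,0,0,0,0,0,0,0.2,0,0,0,0,0,0,0.2,0,0,0,0]

```text
time_s: 7.8
tcp_pos: [0.6083, -0.045, 0.1678]
orientation: [3.14, 0.0, 1.57]
wrist_force: [0.1, -0.6, -1.4]
gripper_width: 0.28
```

Emit:
move_arm:
  rows: [0.04,0.02,0.2,0,0,0,0,0.04,0.02,0.4,0,0,0,0,0.04,0.02,0.55,0,0,0,0,0.04,0.02,0.7,0,0,0,0,0.04,0.02,0.82,0,0,0,0]

```text
time_s: 8.3
tcp_pos: [0.6087, -0.0437, 0.1464]
orientation: [-3.142, 0.0, 1.571]
wrist_force: [-1.8, -0.5, 2.3]
gripper_width: 0.282
```

Emit:
move_arm:
  rows: [0,0,0,0,0,0,0,0,0,0,0,0,0,0,0,0,0,0,0,0,0,0,0,0,0,0,0,0,0,0,0,0,0,0,0]

```text
time_s: 8.8
tcp_pos: [0.6088, -0.0438, 0.1467]
orientation: [3.141, 0.0, 1.571]
wrist_force: [-0.3, 0.1, 1.3]
gripper_width: 0.283
```

```bash
python3 - <<'E'
from h import *
from bench import env
o=env.observe();print(o["tcp_pos"],o["orientation"],o["wrist_force"])
a=env.camera("scene");cv2.imwrite("pics/s1.png",a)
c=env.calibration("scene");p=proj(c,[.609,-.043,.05]).astype(int);print(p)
cv2.imwrite("pics/s1b.png",cv2.resize(a[p[1]-45:p[1]+45,p[0]-60:p[0]+60],None,fx=6,fy=6,interpolation=cv2.INTER_CUBIC))
E
```

```text
[ 0.6088 -0.0438  0.1467] [3.1413 0.     1.5708] [-0.3134  0.0794  1.2655]
[240 216]
```

View pics/s1b.png

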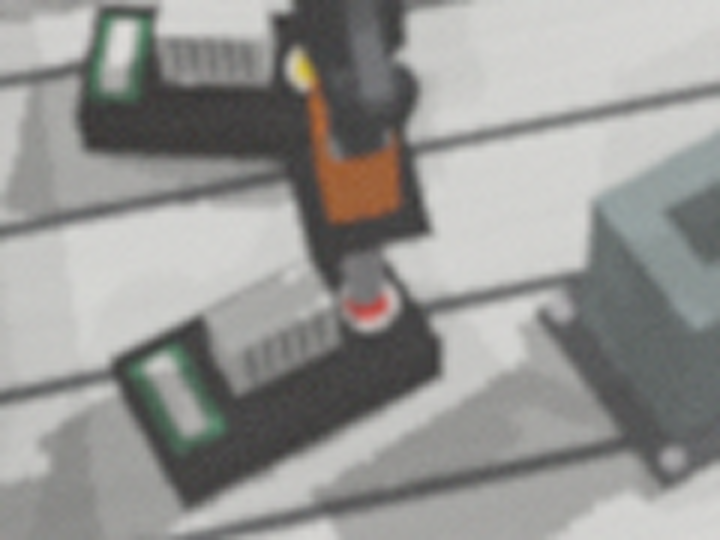

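Emit:
move_arm:
  rows: [0,0,-0.6,0,0,0,0,0,0,-1.6,0,0,0,0,0,-0.7,-1.8,0,0,0,0,0,-1.6,-1.8,0,0,0,0,0,-2.4,-1.8,0,0,0,0]

```text
time_s: 9.35
tcp_pos: [0.5483, -0.0438, 0.1926]
orientation: [3.141, 0.0, 1.571]
wrist_force: [0.0, -0.2, -1.5]
gripper_width: 0.286
```

```bash
python3 - <<'E'
from h import *
from bench import env
o=env.observe();print(o["tcp_pos"],o["orientation"],o["wrist_force"])
c=env.calibration("wrist");a=env.camera("wrist");cv2.imwrite("pics/w5.png",a)
for n,X in(("r",[.6089,-.0435,.03]),("y",[.4878,-.0411,.03])):
    p=proj(c,X);q=cen(a,*p,14,n);print(p,q,ray(c,q[0],q[1],.03))
E
```

```text
[ 0.5483 -0.0438  0.1926] [3.1405 0.0002 1.5708] [ 0.0102 -0.1584 -1.5184]
[306.1387 173.1115] (np.float64(306.22754491017963), np.float64(172.8622754491018), 167) [ 0.609  -0.0432  0.03  ]
[194.6623 171.0681] (np.float64(194.74866310160428), np.float64(170.93048128342247), 187) [ 0.4879 -0.0409  0.03  ]
```

Emit:
move_arm:
  rows: [0,-0.8,0,0,0,0,0,0.05,-1.6,0,0,0,0,0,0.1,-2.42,0,0,0,0,0,0.1,-2.42,0.4,0,0,0,0,0.1,-2.42,0.8,0,0,0,0]

```text
time_s: 9.9
tcp_pos: [0.4887, -0.0413, 0.172]
orientation: [3.139, 0.0, 1.571]
wrist_force: [0.0, -0.4, -1.7]
gripper_width: 0.282
```

Emit:
move_arm:
  rows: [0,0,0.2,0,0,0,0,0,0,0.4,0,0,0,0,0,0,0.6,0,0,0,0,0,0,0.8,0,0,0,0,0,0,1.03,0,0,0,0]

```text
time_s: 10.4
tcp_pos: [0.4885, -0.0413, 0.1458]
orientation: [3.141, 0.0, 1.571]
wrist_force: [-0.3, 0.1, 1.6]
gripper_width: 0.279
```

Emit:
move_arm:
  rows: [0,0,0,0,0,0,0,0,0,0,0,0,0,0,0,0,0,0,0,0,0,0,0,0,0,0,0,0,0,0,0,0,0,0,0]

```text
time_s: 10.9
tcp_pos: [0.4884, -0.0413, 0.1461]
orientation: [3.141, 0.0, 1.571]
wrist_force: [-0.5, 0.7, 2.1]
gripper_width: 0.279
```

Emit:
move_arm:
  rows: [0,0,0,0,0,0,0,0,0,0,0,0,0,0,0,0,0,0,0,0,0,0,0,0,0,0,0,0,0,0,0,0,0,0,0]

```text
time_s: 11.4
tcp_pos: [0.4883, -0.0413, 0.1458]
orientation: [3.141, 0.0, 1.571]
wrist_force: [0.5, -0.0, 1.4]
gripper_width: 0.278
```

Emit:
move_arm:
  rows: [0,0,-0.6,0,0,0,0,0,0,-1.8,0,0,0,0,1,0.1,-2.8,0,0,0,0,2.5,0.2,-2.8,0,0,0,0,4,0.4,-2.8,0,0,0,0]

```text
time_s: 11.9
tcp_pos: [0.4985, 0.0595, 0.2178]
orientation: [3.139, -0.0, 1.569]
wrist_force: [0.6, -0.4, -2.8]
gripper_width: 0.282
```

Emit:
move_arm:
  rows: [1.6,0.2,0,0,0,0,0,3.2,0.4,0,0,0,0,0,4.8,0.6,0,0,0,0,0,6.4,0.8,0,0,0,0,0,8,0.9,0,0,0,0,0]

```text
time_s: 12.4
tcp_pos: [0.5206, 0.2603, 0.216]
orientation: [-3.141, 0.0, 1.571]
wrist_force: [0.2, 0.4, -0.9]
gripper_width: 0.283
```

Emit:
move_arm:
  rows: [0,0,0,0,0,0,0,0,0,0,0,0,0,0,0,0,0,0,0,0,0,0,0,0,0,0,0,0,0,0,0,0,0,0,0]

```text
time_s: 12.9
tcp_pos: [0.5209, 0.2577, 0.2162]
orientation: [3.141, -0.0, 1.569]
wrist_force: [0.4, -1.1, -2.4]
gripper_width: 0.283
```

```bash
python3 - <<'E'
from h import *
from bench import env
import pickle
o=env.observe();print(o["tcp_pos"],o["orientation"],o["wrist_force"])
c=env.calibration("wrist");a=env.camera("wrist");cv2.imwrite("pics/w6.png",a);pickle.dump(c,open("w6.pkl","wb"))
for n,X in(("g",[.4397,.316,.06]),("o",[.6065,.355,.06])):
    p=proj(c,X);q=cen(a,*p,12,n);print(p,q,ray(c,q[0],q[1],.06))
cv2.imwrite("pics/w6b.png",cv2.resize(a[30:180,130:330],None,fx=4,fy=4,interpolation=cv2.INTER_CUBIC))
E
```

```text
[0.5209 0.2577 0.2162] [ 3.1411 -0.0001  1.5691] [ 0.3716 -1.0565 -2.4041]
[170.221  118.6894] (np.float64(171.3497536945813), np.float64(120.6847290640394), 203) [0.4407 0.314  0.06  ]
[337.7102  77.1554] (np.float64(338.144), np.float64(80.344), 250) [0.6072 0.3521 0.06  ]
```

View pics/w6b.png

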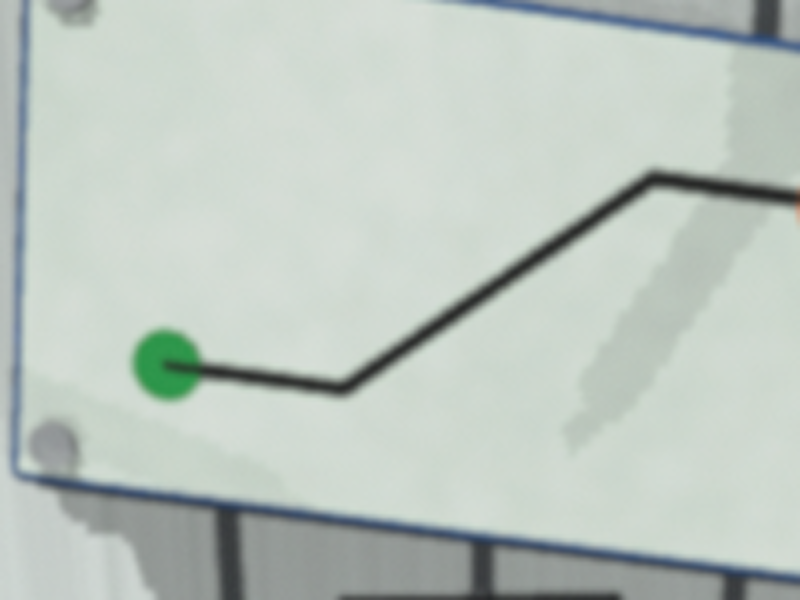

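```bash
python3 - <<'E'
from h import *
import pickle
c=pickle.load(open("w6.pkl","rb"));a=cv2.imread("pics/w6.png");g=cv2.cvtColor(a,cv2.COLOR_BGR2GRAY).astype(float)
f=lambda x,y:np.array([(x+.5)/4-.5+130,(y+.5)/4-.5+30])
P=[f(167,365),f(344,390),f(653,178),np.array([338.1,80.3])]
L=[]
for p,q,s,e in[(P[0],P[1],12,4),(P[1],P[2],5,5),(P[2],P[3],4,12)]:
    pts=[]
    for x in range(int(p[0]+s),int(q[0]-e)+1):
        y=p[1]+(q[1]-p[1])*(x-p[0])/(q[0]-p[0]);ys=np.arange(int(y)-5,int(y)+7)
        w=np.clip(150-g[ys,x],0,None)
        if w.sum()>0: pts.append(ray(c,x,(w*ys).sum()/w.sum(),.06)[:2])
    pts=np.array(pts);k=np.polyfit(pts[:,0],pts[:,1],1);L.append(k);print(k,np.degrees(np.arctan(k[0])),len(pts),np.abs(pts[:,1]-np.polyval(k,pts[:,0])).max())
I=lambda a,b:(lambda x:np.array([x,np.polyval(a,x)]))((b[1]-a[1])/(a[0]-b[0]))
s0=ray(c,*cen(a,*P[0],12,"g")[:2],.06)[:2];s4=ray(c,*cen(a,*P[3],12,"o")[:2],.06)[:2]
S=[s0,I(L[0],L[1]),I(L[1],L[2]),s4]
S[0]=np.array([s0[0],np.polyval(L[0],s0[0])]);S[3]=np.array([s4[0],np.polyval(L[2],s4[0])])
print(S,s0,s4,[ray(c,*p,.06)[:2] for p in P]);d=[np.linalg.norm(S[i+1]-S[i]) for i in range(3)];print(d,sum(d))
E
```

```text
[-0.1351  0.3734] -7.692561173368501 29 8.976593803039501e-05
[ 0.6479 -0.0066] 32.93719985345907 68 0.00012248577002954564
[-0.1336  0.4331] -7.611151892851945 31 8.686676029362461e-05
[array([0.4407, 0.3139]), array([0.4853, 0.3078]), array([0.5626, 0.3579]), array([0.6072, 0.352 ])] [0.4407 0.314 ] [0.6072 0.3521] [array([0.4407, 0.3138]), array([0.4854, 0.3075]), array([0.5626, 0.3579]), array([0.6071, 0.3521])]
[np.float64(0.04499991349398321), np.float64(0.09208509244124471), np.float64(0.04497249108509589)] 0.1820574970203238
```

Emit:
move_arm:
  rows: [0.5,-0.8,0,0,0,0,0,1.2,-1.8,0,0,0,0,0,2.22,-3.2,0.3,0,0,0,0,2.22,-3.2,0.7,0,0,0,0,2.22,-3.2,0.9,0,0,0,0]

```text
time_s: 13.45
tcp_pos: [0.4402, 0.3142, 0.1927]
orientation: [3.142, 0.0, 1.572]
wrist_force: [0.8, -0.1, -2.0]
gripper_width: 0.285
```

Emit:
move_arm:
  rows: [0,0,0,0,0,0,0,0,0,0,0,0,0,0,0,0,0,0,0,0,0,0,0,0,0,0,0,0,0,0,0,0,0,0,0]

```text
time_s: 13.95
tcp_pos: [0.4411, 0.3141, 0.1935]
orientation: [3.141, -0.0, 1.57]
wrist_force: [-0.8, 0.3, -2.1]
gripper_width: 0.282
```

```bash
python3 - <<'E'
from h import *
from bench import env
o=env.observe();print(o["tcp_pos"],o["orientation"],o["wrist_force"],go(o,[.4407,.3133,.1775],[np.pi,0,np.pi/2]))
E
```

```text
[0.4411 0.3141 0.1935] [ 3.1412 -0.0002  1.5702] [-0.8311  0.2714 -2.1159] [-0.03  -0.017  0.642  0.003 -0.002 -0.006]
```

Descend on the green dot and check.

Emit:
move_arm:
  rows: [-0.03,-0.02,0.12,0,0,0,0,-0.03,-0.02,0.25,0,0,0,0,-0.03,-0.02,0.4,0,0,0,0,-0.03,-0.02,0.55,0,0,0,0,-0.03,-0.02,0.64,0,0,0,0]

```text
time_s: 14.45
tcp_pos: [0.4402, 0.3135, 0.1771]
orientation: [3.142, -0.0, 1.571]
wrist_force: [0.6, 0.2, 0.7]
gripper_width: 0.28
```

Emit:
move_arm:
  rows: [0,0,0,0,0,0,0,0,0,0,0,0,0,0,0,0,0,0,0,0,0,0,0,0,0,0,0,0,0,0,0,0,0,0,0]

```text
time_s: 14.95
tcp_pos: [0.4403, 0.3135, 0.1775]
orientation: [3.141, -0.0, 1.571]
wrist_force: [0.4, 0.4, 0.0]
gripper_width: 0.277
```

```bash
python3 - <<'E'
from h import *
from bench import env
o=env.observe();print(o["tcp_pos"],o["orientation"],o["wrist_force"])
a=env.camera("scene");cv2.imwrite("pics/s2.png",a)
c=env.calibration("scene");p=proj(c,[.4407,.314,.08]).astype(int);print(p)
cv2.imwrite("pics/s2b.png",cv2.resize(a[p[1]-35:p[1]+35,p[0]-45:p[0]+45],None,fx=8,fy=8,interpolation=cv2.INTER_CUBIC))
E
```

```text
[0.4403 0.3135 0.1775] [ 3.1414 -0.0002  1.5708] [0.3694 0.3797 0.0149]
[355 132]
```

View pics/s2b.png

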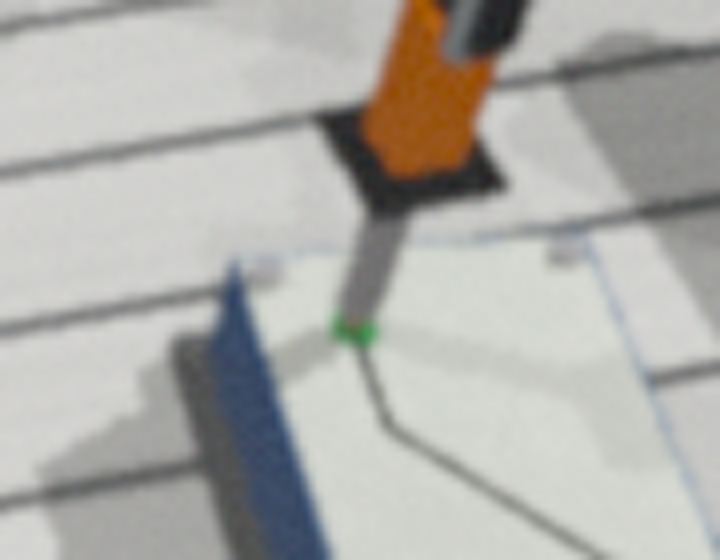

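Emit:
move_arm:
  rows: [-0.008,0.06,0,0,0,0,0,-0.017,0.12,0,0,0,0,0,-0.025,0.18,0,0,0,0,0,-0.034,0.24,0,0,0,0,0,-0.042,0.3,0,0,0,0,0]

```text
time_s: 15.5
tcp_pos: [0.4478, 0.3124, 0.1772]
orientation: [-3.141, -0.0, 1.571]
wrist_force: [-1.7, 0.2, 1.1]
gripper_width: 0.28
```

Emit:
move_arm:
  rows: [-0.008,0.06,0,0,0,0,0,-0.017,0.12,0,0,0,0,0,-0.025,0.18,0,0,0,0,0,-0.034,0.24,0,0,0,0,0,-0.042,0.3,0,0,0,0,0]

```text
time_s: 16.0
tcp_pos: [0.4554, 0.3114, 0.1773]
orientation: [3.142, -0.0, 1.571]
wrist_force: [-2.1, -0.3, 1.1]
gripper_width: 0.281
```

Emit:
move_arm:
  rows: [-0.008,0.06,0,0,0,0,0,-0.017,0.12,0,0,0,0,0,-0.025,0.18,0,0,0,0,0,-0.034,0.24,0,0,0,0,0,-0.042,0.3,0,0,0,0,0]

```text
time_s: 16.5
tcp_pos: [0.4628, 0.3103, 0.1773]
orientation: [-3.142, -0.0, 1.571]
wrist_force: [-1.8, -0.1, 1.5]
gripper_width: 0.277
```

Emit:
move_arm:
  rows: [-0.008,0.06,0,0,0,0,0,-0.017,0.12,0,0,0,0,0,-0.025,0.18,0,0,0,0,0,-0.034,0.24,0,0,0,0,0,-0.042,0.3,0,0,0,0,0]

```text
time_s: 17.0
tcp_pos: [0.4703, 0.3093, 0.1773]
orientation: [-3.142, 0.0, 1.571]
wrist_force: [-2.0, 0.2, 1.9]
gripper_width: 0.283
```

Emit:
move_arm:
  rows: [-0.008,0.06,0,0,0,0,0,-0.017,0.12,0,0,0,0,0,-0.025,0.18,0,0,0,0,0,-0.034,0.24,0,0,0,0,0,-0.042,0.3,0,0,0,0,0]

```text
time_s: 17.5
tcp_pos: [0.4778, 0.3082, 0.1773]
orientation: [-3.142, 0.0, 1.571]
wrist_force: [-1.5, 0.4, 1.2]
gripper_width: 0.284
```

Emit:
move_arm:
  rows: [-0.008,0.06,0,0,0,0,0,-0.017,0.12,0,0,0,0,0,-0.025,0.18,0,0,0,0,0,-0.034,0.24,0,0,0,0,0,-0.042,0.3,0,0,0,0,0]

```text
time_s: 18.0
tcp_pos: [0.4854, 0.3072, 0.1773]
orientation: [3.142, -0.0, 1.571]
wrist_force: [-1.8, 0.4, 0.6]
gripper_width: 0.283
```

Exactly on target at the bend. Segment 2.

Emit:
move_arm:
  rows: [0.033,0.0515,0,0,0,0,0,0.067,0.103,0,0,0,0,0,0.1,0.1545,0,0,0,0,0,0.134,0.206,0,0,0,0,0,0.167,0.2575,0,0,0,0,0]

```text
time_s: 18.5
tcp_pos: [0.4918, 0.3113, 0.1772]
orientation: [3.142, 0.0, 1.571]
wrist_force: [-1.8, 0.3, 1.4]
gripper_width: 0.279
```

Emit:
move_arm:
  rows: [0.033,0.0515,0,0,0,0,0,0.067,0.103,0,0,0,0,0,0.1,0.1545,0,0,0,0,0,0.134,0.206,0,0,0,0,0,0.167,0.2575,0,0,0,0,0]

```text
time_s: 19.0
tcp_pos: [0.4982, 0.3156, 0.1773]
orientation: [3.142, 0.0, 1.571]
wrist_force: [-1.5, -0.9, 0.3]
gripper_width: 0.283
```

Emit:
move_arm:
  rows: [0.033,0.0515,0,0,0,0,0,0.067,0.103,0,0,0,0,0,0.1,0.1545,0,0,0,0,0,0.134,0.206,0,0,0,0,0,0.167,0.2575,0,0,0,0,0]

```text
time_s: 19.5
tcp_pos: [0.5046, 0.3198, 0.1773]
orientation: [-3.142, -0.0, 1.571]
wrist_force: [-1.4, -0.8, 0.7]
gripper_width: 0.284
```

Emit:
move_arm:
  rows: [0.033,0.0515,0,0,0,0,0,0.067,0.103,0,0,0,0,0,0.1,0.1545,0,0,0,0,0,0.134,0.206,0,0,0,0,0,0.167,0.2575,0,0,0,0,0]

```text
time_s: 20.0
tcp_pos: [0.5111, 0.324, 0.1773]
orientation: [-3.142, -0.0, 1.571]
wrist_force: [-1.6, -0.5, 2.1]
gripper_width: 0.282
```

Emit:
move_arm:
  rows: [0.033,0.0515,0,0,0,0,0,0.067,0.103,0,0,0,0,0,0.1,0.1545,0,0,0,0,0,0.134,0.206,0,0,0,0,0,0.167,0.2575,0,0,0,0,0]

```text
time_s: 20.5
tcp_pos: [0.5175, 0.3281, 0.1773]
orientation: [3.142, 0.0, 1.571]
wrist_force: [-1.2, -0.5, 1.5]
gripper_width: 0.284
```

Emit:
move_arm:
  rows: [0.033,0.0515,0,0,0,0,0,0.067,0.103,0,0,0,0,0,0.1,0.1545,0,0,0,0,0,0.134,0.206,0,0,0,0,0,0.167,0.2575,0,0,0,0,0]

```text
time_s: 21.0
tcp_pos: [0.524, 0.3323, 0.1773]
orientation: [-3.142, -0.0, 1.571]
wrist_force: [-0.5, -1.5, 2.1]
gripper_width: 0.284
```

Emit:
move_arm:
  rows: [0.033,0.0515,0,0,0,0,0,0.067,0.103,0,0,0,0,0,0.1,0.1545,0,0,0,0,0,0.134,0.206,0,0,0,0,0,0.167,0.2575,0,0,0,0,0]

```text
time_s: 21.5
tcp_pos: [0.5304, 0.3365, 0.1773]
orientation: [3.142, -0.0, 1.571]
wrist_force: [-1.3, -1.0, 0.3]
gripper_width: 0.282
```

Emit:
move_arm:
  rows: [0.033,0.0515,0,0,0,0,0,0.067,0.103,0,0,0,0,0,0.1,0.1545,0,0,0,0,0,0.134,0.206,0,0,0,0,0,0.167,0.2575,0,0,0,0,0]

```text
time_s: 22.0
tcp_pos: [0.5368, 0.3407, 0.1773]
orientation: [-3.142, -0.0, 1.571]
wrist_force: [-1.0, -0.7, 0.6]
gripper_width: 0.283
```

Emit:
move_arm:
  rows: [0.033,0.0515,0,0,0,0,0,0.067,0.103,0,0,0,0,0,0.1,0.1545,0,0,0,0,0,0.134,0.206,0,0,0,0,0,0.167,0.2575,0,0,0,0,0]

```text
time_s: 22.5
tcp_pos: [0.5433, 0.3448, 0.1773]
orientation: [-3.142, 0.0, 1.571]
wrist_force: [-2.2, -1.0, 0.7]
gripper_width: 0.283
```

Emit:
move_arm:
  rows: [0.033,0.0515,0,0,0,0,0,0.067,0.103,0,0,0,0,0,0.1,0.1545,0,0,0,0,0,0.134,0.206,0,0,0,0,0,0.167,0.2575,0,0,0,0,0]

```text
time_s: 23.0
tcp_pos: [0.5497, 0.349, 0.1773]
orientation: [-3.142, 0.0, 1.571]
wrist_force: [-1.9, -1.1, 0.4]
gripper_width: 0.279
```

Emit:
move_arm:
  rows: [0.033,0.0515,0,0,0,0,0,0.067,0.103,0,0,0,0,0,0.1,0.1545,0,0,0,0,0,0.134,0.206,0,0,0,0,0,0.167,0.2575,0,0,0,0,0]

```text
time_s: 23.5
tcp_pos: [0.5561, 0.3532, 0.1773]
orientation: [-3.142, -0.0, 1.571]
wrist_force: [-1.7, -1.2, 0.8]
gripper_width: 0.281
```

Emit:
move_arm:
  rows: [0.033,0.0515,0,0,0,0,0,0.067,0.103,0,0,0,0,0,0.1,0.1545,0,0,0,0,0,0.134,0.206,0,0,0,0,0,0.167,0.2575,0,0,0,0,0]

```text
time_s: 24.0
tcp_pos: [0.5626, 0.3574, 0.1773]
orientation: [3.142, -0.0, 1.571]
wrist_force: [-2.4, -1.0, 1.6]
gripper_width: 0.284
```

Emit:
move_arm:
  rows: [-0.008,0.0595,0,0,0,0,0,-0.016,0.119,0,0,0,0,0,-0.024,0.1785,0,0,0,0,0,-0.032,0.238,0,0,0,0,0,-0.04,0.2975,0,0,0,0,0]

```text
time_s: 24.5
tcp_pos: [0.57, 0.3564, 0.1773]
orientation: [-3.142, -0.0, 1.571]
wrist_force: [-1.2, 0.5, 0.6]
gripper_width: 0.283
```

Emit:
move_arm:
  rows: [-0.008,0.0595,0,0,0,0,0,-0.016,0.119,0,0,0,0,0,-0.024,0.1785,0,0,0,0,0,-0.032,0.238,0,0,0,0,0,-0.04,0.2975,0,0,0,0,0]

```text
time_s: 25.0
tcp_pos: [0.5775, 0.3552, 0.1773]
orientation: [-3.142, -0.0, 1.571]
wrist_force: [-1.8, 0.6, 0.4]
gripper_width: 0.28
```

Emit:
move_arm:
  rows: [-0.008,0.0595,0,0,0,0,0,-0.016,0.119,0,0,0,0,0,-0.024,0.1785,0,0,0,0,0,-0.032,0.238,0,0,0,0,0,-0.04,0.2975,0,0,0,0,0]

```text
time_s: 25.5
tcp_pos: [0.5849, 0.3543, 0.1773]
orientation: [3.142, -0.0, 1.571]
wrist_force: [-2.0, 0.2, 1.2]
gripper_width: 0.281
```

Emit:
move_arm:
  rows: [-0.008,0.0595,0,0,0,0,0,-0.016,0.119,0,0,0,0,0,-0.024,0.1785,0,0,0,0,0,-0.032,0.238,0,0,0,0,0,-0.04,0.2975,0,0,0,0,0]

```text
time_s: 26.0
tcp_pos: [0.5923, 0.3533, 0.1773]
orientation: [-3.142, -0.0, 1.571]
wrist_force: [-2.4, -0.2, 1.3]
gripper_width: 0.281
```

Emit:
move_arm:
  rows: [-0.008,0.0595,0,0,0,0,0,-0.016,0.119,0,0,0,0,0,-0.024,0.1785,0,0,0,0,0,-0.032,0.238,0,0,0,0,0,-0.04,0.2975,0,0,0,0,0]

```text
time_s: 26.5
tcp_pos: [0.5998, 0.3522, 0.1773]
orientation: [-3.142, 0.0, 1.571]
wrist_force: [-1.4, 0.4, 1.4]
gripper_width: 0.28
```

Emit:
move_arm:
  rows: [-0.008,0.0595,0,0,0,0,0,-0.016,0.119,0,0,0,0,0,-0.024,0.1785,0,0,0,0,0,-0.032,0.238,0,0,0,0,0,-0.04,0.2975,0,0,0,0,0]

```text
time_s: 27.0
tcp_pos: [0.6072, 0.3513, 0.1773]
orientation: [3.142, -0.0, 1.571]
wrist_force: [-2.4, -0.4, 0.6]
gripper_width: 0.283
```

Emit:
move_arm:
  rows: [0,0,0,0,0,0,0,0,0,0,0,0,0,0,0,0,0,0,0,0,0,0,0,0,0,0,0,0,0,0,0,0,0,0,0]

```text
time_s: 27.5
tcp_pos: [0.6073, 0.3513, 0.1774]
orientation: [3.141, -0.0, 1.571]
wrist_force: [0.2, 0.5, 0.7]
gripper_width: 0.279
```

Emit:
move_arm:
  rows: [0,0,-0.2,0,0,0,0,0,0,-0.6,0,0,0,0,0,0,-1.4,0,0,0,0,0,0,-2.6,0,0,0,0,0,0,-3.8,0,0,0,0]

```text
time_s: 28.0
tcp_pos: [0.6068, 0.351, 0.2731]
orientation: [-3.14, 0.001, 1.571]
wrist_force: [0.3, 0.0, -0.9]
gripper_width: 0.277
```

```bash
python3 - <<'E'
from h import *
from bench import env
import pickle
c=pickle.load(open("top.pkl","rb"))
o=env.observe();a=env.camera("top");b=cv2.imread("pics/top0.png");cv2.imwrite("pics/top1.png",a)
for n,X in(("r",[.6088,-.0404,.03]),("y",[.4873,-.038,.03])):
    p=proj(c,X);print([np.round(cen(i,*p,8,n),2) for i in(b,a)])
print(o["tcp_pos"],go(o,[.645,.087,.275],[np.pi,0,1.806]))
E
```

```text
[array([284.33, 192.26,  27.  ]), array([279.21, 184.79,  14.  ])]
[array([279.73, 235.67,  33.  ]), array([279.73, 235.67,  33.  ])]
[0.6068 0.351  0.2731] [-10.56    1.528  -0.069  -0.011   0.006  -2.247]
```

Emit:
move_arm:
  rows: [-1,0.1,0,0,0,0,0,-2.4,0.3,0,0,0,0,0,-3.8,0.5,0,0,0,0,0,-5.2,0.7,0,0,0,0,0,-6.4,0.9,0,0,0,0,0]

```text
time_s: 28.55
tcp_pos: [0.6297, 0.1894, 0.2726]
orientation: [3.141, 0.0, 1.57]
wrist_force: [0.6, 0.3, -0.9]
gripper_width: 0.28
```

Emit:
move_arm:
  rows: [-1,0.15,0,0,0,-0.5,0,-2,0.3,0,0,0,-1,0,-3,0.45,0,0,0,-1.5,0,-3.8,0.55,0,0,0,-2,0,-4.16,0.63,0,0,0,-2.22,0]

```text
time_s: 29.05
tcp_pos: [0.6455, 0.0851, 0.2726]
orientation: [-3.142, 0.001, 1.803]
wrist_force: [-0.2, 0.2, -1.3]
gripper_width: 0.279
```

Emit:
move_arm:
  rows: [0,0,0,0,0,0,0,0,0,0,0,0,0,0,0,0,0,0,0,0,0,0,0,0,0,0,0,0,0,0,0,0,0,0,0]

```text
time_s: 29.55
tcp_pos: [0.6453, 0.088, 0.2723]
orientation: [3.142, -0.0, 1.804]
wrist_force: [-0.5, -0.3, -1.8]
gripper_width: 0.284
```

```bash
python3 - <<'E'
from h import *
from bench import env
import pickle
c=env.calibration("wrist")
o=env.observe();a=env.camera("wrist");cv2.imwrite("pics/w7.png",a)
print(o["tcp_pos"],o["orientation"],go(o,[.6452,.0869,.138],[np.pi,0,1.801]))
E
```

```text
[0.6453 0.088  0.2723] [ 3.1415 -0.0001  1.804 ] [-0.041 -0.012  5.374  0.001 -0.001  0.029]
```

View pics/w7.png

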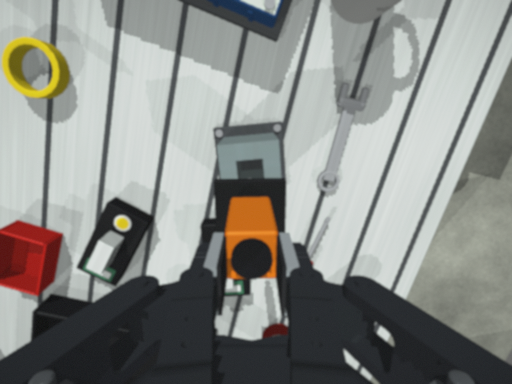

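Emit:
move_arm:
  rows: [-0.04,-0.01,1,0,0,0,0,-0.04,-0.01,2,0,0,0,0,-0.04,-0.01,3,0,0,0,0,-0.04,-0.01,4,0,0,0,0,-0.04,-0.01,4.8,0,0,0,0]

```text
time_s: 30.1
tcp_pos: [0.6448, 0.0865, 0.1504]
orientation: [-3.14, -0.0, 1.804]
wrist_force: [0.8, -0.2, -1.1]
gripper_width: 0.279
```

Emit:
move_arm:
  rows: [0,0,0.15,0,0,0,0,0,0,0.3,0,0,0,0,0,0,0.4,0,0,0,0,0,0,0.5,0,0,0,0,0,0,0.55,0,0,0,0]

```text
time_s: 30.6
tcp_pos: [0.6457, 0.0863, 0.1394]
orientation: [3.14, 0.0, 1.803]
wrist_force: [-0.6, 0.2, -2.0]
gripper_width: 0.278
```

Emit:
move_arm:
  rows: [0,0,0.02,0,0,0,0,0,0,0.02,0,0,0,0,0,0,0.02,0,0,0,0,0,0,0.02,0,0,0,0,0,0,0.02,0,0,0,0]

```text
time_s: 31.1
tcp_pos: [0.6454, 0.0862, 0.1383]
orientation: [3.141, 0.0, 1.803]
wrist_force: [-0.4, 0.5, -1.1]
gripper_width: 0.279
```

Emit:
move_arm:
  rows: [0,0,0.02,0,0,0,0,0,0,0.04,0,0,0,0,0,0,0.05,0,0,0,0,0,0,0.06,0,0,0,0,0,0,0.06,0,0,0,0]

```text
time_s: 31.6
tcp_pos: [0.6454, 0.0862, 0.1382]
orientation: [3.14, 0.0, 1.803]
wrist_force: [-3.0, -0.7, 6.7]
gripper_width: 0.279
```

Emit:
move_arm:
  rows: [0,0,0,0,0,0,0.3,0,0,0,0,0,0,0.4,0,0,0,0,0,0,0.6,0,0,0,0,0,0,0.8,0,0,0,0,0,0,0.9]

```text
time_s: 32.1
tcp_pos: [0.6452, 0.0863, 0.136]
orientation: [-3.141, -0.0, 1.803]
wrist_force: [-0.3, -0.7, -0.0]
gripper_width: 0.888
```

Emit:
move_arm:
  rows: [0,0,0,0,0,0,0.9,0,0,0,0,0,0,0.9,0,0,0,0,0,0,0.9,0,0,-0.4,0,0,0,0.9,0,0,-1,0,0,0,0.9]

```text
time_s: 32.6
tcp_pos: [0.6448, 0.0862, 0.1614]
orientation: [-3.14, -0.0, 1.803]
wrist_force: [-0.4, 0.3, 0.6]
gripper_width: 0.902
```

Emit:
move_arm:
  rows: [0,0,-1,0,0,0,0.9,0,0,-2,0,0,0,0.9,0,0,-3,0,0,0,0.9,0,0,-4,0,0,0,0.9,0,0,-4.5,0,0,0,0.9]

```text
time_s: 33.1
tcp_pos: [0.6458, 0.0863, 0.2793]
orientation: [3.136, 0.001, 1.803]
wrist_force: [0.6, 0.6, -0.5]
gripper_width: 0.9
```

```bash
python3 - <<'E'
from h import *
from bench import env
import pickle
c=env.calibration("wrist")
o=env.observe();a=env.camera("wrist");cv2.imwrite("pics/w8.png",a);pickle.dump((c,o),open("w8.pkl","wb"))
cv2.imwrite("pics/w8b.png",cv2.resize(a,(800,600),interpolation=cv2.INTER_CUBIC))
print(o["tcp_pos"],o["orientation"])
E
```

```text
[0.6458 0.0863 0.2793] [3.1355 0.0009 1.8033]
```

View pics/w8b.png

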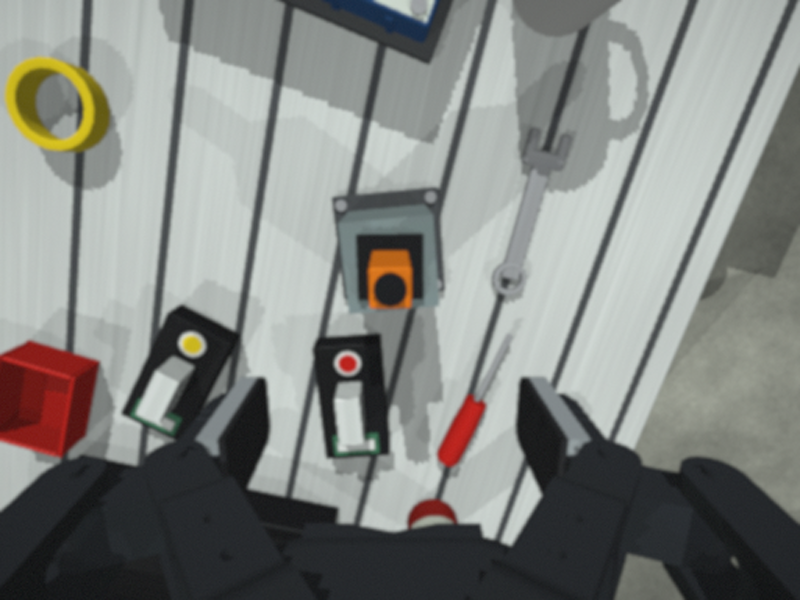

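```bash
cat >> h.py <<'E'
from scipy.optimize import minimize
def fit(im,c,pad,yaw,S=4):
    "pad xy (coarse) and yaw -> refined module centre x,y,yaw(deg), IoU"
    u,v=proj(c,[*(np.array(pad)-.042*np.array([np.cos(yaw),np.sin(yaw)])),.03])
    g=cv2.resize(cv2.cvtColor(im,cv2.COLOR_BGR2GRAY),None,fx=S,fy=S,interpolation=cv2.INTER_CUBIC)
    def hull(x,y,t,s=1.):
        R=np.array([[np.cos(t),-np.sin(t)],[np.sin(t),np.cos(t)]])
        P=np.array([proj(c,[*(R@[s*a*.06,s*b*.032]+[x,y]),z]) for a in(1,-1) for b in(1,-1) for z in(0,.03)])
        m=np.zeros(g.shape,np.uint8);cv2.fillConvexPoly(m,cv2.convexHull(np.int32(np.round((P+.5)*S-.5))),1);return m
    p0=np.array([pad[0]-.042*np.cos(yaw),pad[1]-.042*np.sin(yaw),yaw])
    m=((g<85)&(hull(*p0,1.3)>0)).astype(np.uint8)
    n,l,st,_=cv2.connectedComponentsWithStats(m);i=1+np.argmax(st[1:,4])
    ys,xs=np.nonzero(l==i);M=np.zeros_like(m);cv2.fillConvexPoly(M,cv2.convexHull(np.int32(np.c_[xs,ys])),1)
    f=lambda p:-(M&(h:=hull(*p))).sum()/(M|h).sum()
    r=minimize(f,p0,method="Nelder-Mead",options=dict(initial_simplex=p0+np.array([[0,0,0],[.006,0,0],[0,.006,0],[0,0,.12]]),xatol=1e-4,fatol=1e-4))
    x,y,t=r.x;return np.array([x,y,np.degrees(t),-r.fun,x+.042*np.cos(t),y+.042*np.sin(t)])
E
python3 - <<'E'
from h import *
import pickle
c,o=pickle.load(open("w8.pkl","rb"));a=cv2.imread("pics/w8.png")
for n,u,v,yaw in(("r",347,363,103-5),("y",192,344,75)):
    q=cen(a,u*.64,v*.64,12,n);P=ray(c,q[0],q[1],.03);print(n,P,fit(a,c,P[:2],np.radians(yaw)))
# tray corners from top view
t=pickle.load(open("top.pkl","rb"))
E
```

```text
r [ 0.6312 -0.0272  0.03  ] [  0.529   -0.0568 173.6304  -0.       0.4873  -0.0521]
y [ 0.4876 -0.0411  0.03  ] [   0.568    -0.0603 -105.2907   -0.        0.5569   -0.1008]h.py:33: RuntimeWarning: overflow encountered in scalar negative
  f=lambda p:-(M&(h:=hull(*p))).sum()/(M|h).sum()
```

```bash
sed -i 's/f=lambda p:-(M&(h:=hull(\*p))).sum()/f=lambda p:-float((M\&(h:=hull(*p))).sum())/' h.py; python3 - <<'E'
from h import *
import pickle
c,o=pickle.load(open("w8.pkl","rb"));a=cv2.imread("pics/w8.png")
for n,u,v,yaw in(("r",347,363,100),("y",192,344,75)):
    q=cen(a,u*.64,v*.64,12,n);P=ray(c,q[0],q[1],.03);print(n,P,fit(a,c,P[:2],np.radians(yaw)))
E
```

```text
r [ 0.6312 -0.0272  0.03  ] [  0.6426  -0.0657 105.3797   0.7734   0.6315  -0.0252]
y [ 0.4876 -0.0411  0.03  ] [ 0.4777 -0.0759 85.3005  0.7528  0.4811 -0.0341]
```

```bash
sed -i 's/S=4):/S=4,T=85):/; s/(g<85)/(g<T)/' h.py; python3 - <<'E'
from h import *
import pickle
c,o=pickle.load(open("w8.pkl","rb"));a=cv2.imread("pics/w8.png")
for n,u,v,yaw in(("r",347,363,100),("y",192,344,75)):
    q=cen(a,u*.64,v*.64,12,n);P=ray(c,q[0],q[1],.03)
    for T in(40,50,60,70):print(n,T,fit(a,c,P[:2],np.radians(yaw),T=T))
g=cv2.cvtColor(a,cv2.COLOR_BGR2GRAY);print(g[int(380*.64),195:265:2],g[int(400*.64),70:160:2])
E
```

```text
r 40 [  0.6441  -0.0675 104.0811   0.8928   0.6339  -0.0268]
r 50 [  0.6447  -0.0668 107.0987   0.9191   0.6324  -0.0267]
r 60 [  0.6448  -0.0669 106.9443   0.926    0.6326  -0.0267]
r 70 [  0.645   -0.067  106.3752   0.89     0.6332  -0.0267]
y 40 [ 0.4772 -0.0812 71.6098  0.9147  0.4905 -0.0414]
y 50 [ 0.481  -0.0864 79.3378  0.868   0.4888 -0.0452]
y 60 [ 0.4807 -0.0865 80.0521  0.8483  0.488  -0.0452]
y 70 [ 0.4818 -0.084  79.3829  0.833   0.4896 -0.0427]
[191 149  79  69  40  32  31  33  32  34  33  49  56  58  64  71  74  76
  51  28  29  25  23  24  25  59 119  98  53  67 117 130 130 128 132] [123 156 189 202 202 170  76  34  43  84 156 206 213 211 206 206 206 209
 211 171  89  75  48  27  29  29  29  27  30  27  30  76  92  57  42  48
  91 129 136 135 136 135 114  58  35]
```

```bash
python3 - <<'E'
from h import *
from bench import env
import pickle
c,o=pickle.load(open("w8.pkl","rb"))
for u,v in((445,460),(478,400),(520,320)):print(ray(c,u*.64,v*.64,.012))
o=env.observe();print(o["tcp_pos"],o["orientation"],go(o,[.642,-.068,.2],[np.pi,0,np.radians(105)]))
E
```

```text
[ 0.7525 -0.1188  0.012 ]
[ 0.7667 -0.0445  0.012 ]
[0.7822 0.0456 0.012 ]
[0.646  0.0863 0.2809] [3.1333 0.0012 1.8033] [-5.965 -1.605  3.229  0.079  0.013 -0.28 ]
```

Emit:
move_arm:
  rows: [-1.2,-0.3,0,0,0,0,0.6,-2.6,-0.7,0,0,0,0,0.6,-4,-1.1,0.6,0,0,0,0.6,-5.2,-1.4,1.6,0,0,-0.2,0.6,-5.97,-1.6,2.6,0,0,-0.28,0.6]

```text
time_s: 33.65
tcp_pos: [0.6408, -0.0706, 0.2097]
orientation: [3.14, 0.001, 1.831]
wrist_force: [0.2, -0.1, -0.2]
gripper_width: 0.603
```

Emit:
move_arm:
  rows: [0,0,0.6,0,0,0,0.6,0,0,0.6,0,0,0,0.6,0,0,0.6,0,0,0,0.6,0,0,0.6,0,0,0,0.6,0,0,0.6,0,0,0,0.6]

```text
time_s: 34.15
tcp_pos: [0.6415, -0.0673, 0.196]
orientation: [3.139, 0.001, 1.834]
wrist_force: [0.3, -0.1, 0.1]
gripper_width: 0.598
```

```bash
python3 - <<'E'
from h import *
from bench import env
import pickle
c=env.calibration("wrist")
o=env.observe();a=env.camera("wrist");cv2.imwrite("pics/w9.png",a);pickle.dump((c,o),open("w9.pkl","wb"))
print(o["tcp_pos"],o["orientation"])
p=proj(c,[.6312,-.0272,.03]);q=cen(a,*p,15,"r");print(p,q,ray(c,q[0],q[1],.03))
E
```

```text
[ 0.6415 -0.0673  0.196 ] [3.1389 0.0011 1.8339]
[250.6893 134.2491] (np.float64(250.81005586592178), np.float64(134.0), 179) [ 0.6313 -0.0269  0.03  ]
```

View pics/w9.png

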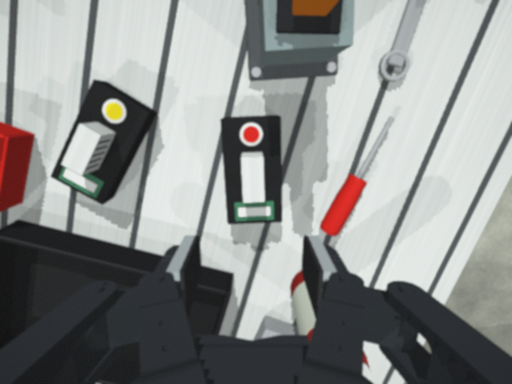

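Emit:
move_arm:
  rows: [-0.01,0.08,1,0,0,-0.3,0.6,-0.01,0.08,2.2,0,0,-0.32,0.6,-0.01,0.08,3.4,0,0,-0.32,0.6,-0.01,0.08,4.5,0,0,-0.32,0.6,-0.01,0.08,5.3,0,0,-0.32,0.6]

```text
time_s: 34.7
tcp_pos: [0.6423, -0.0674, 0.0598]
orientation: [-3.14, -0.001, 1.867]
wrist_force: [0.0, -0.3, -0.7]
gripper_width: 0.6
```

Emit:
move_arm:
  rows: [0,0,0.2,0,0,0,0.6,0,0,0.4,0,0,0,0.6,0,0,0.6,0,0,0,0.6,0,0,0.6,0,0,0,0.4,0,0,0.6,0,0,0,0.2]

```text
time_s: 35.2
tcp_pos: [0.6433, -0.068, 0.0476]
orientation: [3.14, 0.001, 1.866]
wrist_force: [0.0, -0.6, -0.2]
gripper_width: 0.264
```

Emit:
move_arm:
  rows: [0,0,0,0,0,0,0,0,0,0,0,0,0,0,0,0,0,0,0,0,0,0,0,0,0,0,0,0,0,0,0,0,0,0,0]

```text
time_s: 35.7
tcp_pos: [0.6428, -0.0679, 0.0465]
orientation: [3.142, -0.0, 1.866]
wrist_force: [1.0, -0.6, -0.5]
gripper_width: -0.001
```

Emit:
move_arm:
  rows: [0,0,0,0,0,0,0,0,0,-0.2,0,0,0,0,0,0,-0.8,0,0,0,0,0,0,-1.8,0,0,0,0,0,0,-3,0,0,0,0]

```text
time_s: 36.2
tcp_pos: [0.6423, -0.0679, 0.1225]
orientation: [-3.14, -0.001, 1.866]
wrist_force: [0.7, -0.1, -0.7]
gripper_width: -0.001
```

```bash
python3 - <<'E'
from h import *
from bench import env
import pickle
c=env.calibration("wrist")
o=env.observe();a=env.camera("wrist");s=env.camera("scene");pickle.dump((c,o),open("w10.pkl","wb"))
cv2.imwrite("pics/w10.png",a);cv2.imwrite("pics/w10b.png",np.hstack([cv2.resize(a,(480,360)),cv2.resize(s[130:280,150:283],(319,360))]))
E
```

```text
(no output)
```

View pics/w10b.png

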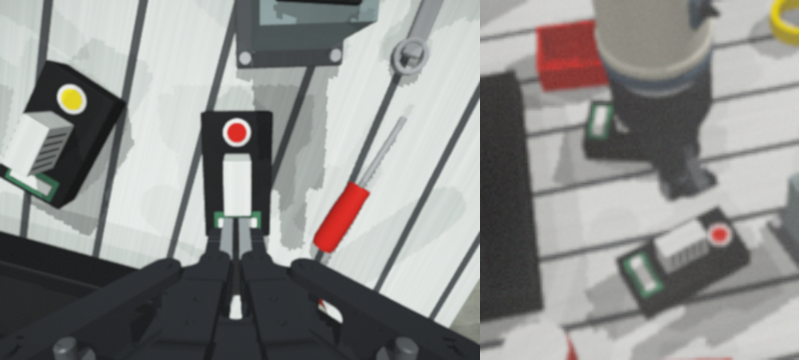

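```bash
python3 - <<'E'
from h import *
from bench import env
import pickle
c,o=pickle.load(open("w10.pkl","rb"));a=cv2.imread("pics/w10.png")
k=512/480
q=cen(a,237*k,132*k,18,"r");print(q,ray(c,q[0],q[1],.03),o["tcp_pos"],o["orientation"],env.tips_ahead)
for d in(0,.008,.0575,.07):print(d,proj(c,o["tcp_pos"]-[0,0,d]))
print(o["gripper_width"],env.observe()["gripper_width"])
# fin top end edges: print column profile along fin axis
g=cv2.cvtColor(a,cv2.COLOR_BGR2GRAY);print(g[150:240:3,253])
E
```

```text
(np.float64(252.2774193548387), np.float64(141.15483870967742), 310) [ 0.6313 -0.0268  0.03  ] [ 0.6423 -0.0679  0.1225] [-3.1405 -0.0005  1.8661] 0.008
0 [250.1695 233.7571]
0.008 [250.2309 228.3657]
0.0575 [250.5193 203.0361]
0.07 [250.5742 198.2173]
-0.0010473682080298391 -0.0002728847852383883
[109 221 126  37  48 187 204 208 232 230 230 230 230 230 230 230 230 230
 230 230 230 229 229 229 230 229 227 102  68  65]
```

Emit:
move_arm:
  rows: [0,0,0,0,0,0,0.6,0,0,0,0,0,0,0.6,0,0,0,0,0,0,0.6,0,0,1,0,0,0,0.6,0,0,2,0,0,0,0.6]

```text
time_s: 36.8
tcp_pos: [0.6429, -0.068, 0.0709]
orientation: [3.141, 0.0, 1.866]
wrist_force: [0.5, -0.4, -0.9]
gripper_width: 0.604
```

Emit:
move_arm:
  rows: [0,0,0.4,0,0,0,0.6,0,0,0.8,0,0,0,0.6,0,0,1.1,0,0,0,0.6,0,0,1.2,0,0,0,0.6,0,0,1.2,0,0,0,0.6]

```text
time_s: 37.3
tcp_pos: [0.6429, -0.0679, 0.0418]
orientation: [3.141, 0.0, 1.866]
wrist_force: [-0.1, 0.4, 0.3]
gripper_width: 0.596
```

Emit:
move_arm:
  rows: [0,0,0,0,0,0,0.4,0,0,0,0,0,0,0.3,0,0,0,0,0,0,0.25,0,0,0,0,0,0,0.25,0,0,0,0,0,0,0.25]

```text
time_s: 37.8
tcp_pos: [0.6435, -0.0679, 0.0424]
orientation: [3.14, 0.001, 1.866]
wrist_force: [1.9, 0.2, 1.7]
gripper_width: 0.252
```

Emit:
move_arm:
  rows: [0,0,0,0,0,0,0.2,0,0,0,0,0,0,0.2,0,0,0,0,0,0,0.2,0,0,0,0,0,0,0.2,0,0,0,0,0,0,0.2]

```text
time_s: 38.3
tcp_pos: [0.6436, -0.0679, 0.0427]
orientation: [3.139, 0.001, 1.866]
wrist_force: [2.3, 0.2, 5.3]
gripper_width: 0.222
```

Emit:
move_arm:
  rows: [0,0,0,0,0,0,0.15,0,0,0,0,0,0,0.1,0,0,0,0,0,0,0.1,0,0,0,0,0,0,0,0,0,0,0,0,0,0]

```text
time_s: 38.8
tcp_pos: [0.6436, -0.0679, 0.0427]
orientation: [3.139, 0.001, 1.866]
wrist_force: [2.7, 1.0, 5.8]
gripper_width: 0.224
```

Emit:
move_arm:
  rows: [0,0,0,0,0,0,0,0,0,-0.1,0,0,0,0,0,0,-0.3,0,0,0,0,0,0,-0.6,0,0,0,0,0,0,-1,0,0,0,0]

```text
time_s: 39.3
tcp_pos: [0.6419, -0.0678, 0.0657]
orientation: [-3.139, -0.001, 1.866]
wrist_force: [0.3, 0.1, -4.0]
gripper_width: 0.222
```

Emit:
move_arm:
  rows: [0,0,-0.6,0,0,0,0,0,0,-1.2,0,0,0,0,0,0,-1.9,0,0,0,0,0,0,-2.6,0,0,0,0,0,0,-3.1,0,0,0,0]

```text
time_s: 39.8
tcp_pos: [0.6434, -0.068, 0.1472]
orientation: [3.139, 0.001, 1.866]
wrist_force: [0.2, -0.6, -3.8]
gripper_width: 0.226
```

```bash
python3 - <<'E'
from h import *
from bench import env
o=env.observe();print(o["tcp_pos"],go(o,[.573,-.293,.14],[np.pi,0,np.pi/2]))
E
```

```text
[ 0.6434 -0.068   0.1472] [-7.789 -5.315  0.285  0.03   0.01   2.819]
```

Emit:
move_arm:
  rows: [-0.8,-0.5,0,0,0,0.4,0,-1.8,-1.2,0,0,0,0.9,0,-2.8,-1.9,0,0,0,1.5,0,-3.8,-2.6,0,0,0,2.2,0,-4.6,-3.1,0,0,0,2.82,0]

```text
time_s: 40.3
tcp_pos: [0.6015, -0.2022, 0.145]
orientation: [3.141, 0.001, 1.567]
wrist_force: [-0.0, 0.7, -3.4]
gripper_width: 0.219
```

```bash
python3 - <<'E'
from h import *
from bench import env
o=env.observe();print(o["tcp_pos"],o["orientation"],go(o,[.573,-.293,.14],[np.pi,0,np.pi/2]))
E
```

```text
[ 0.6015 -0.2022  0.145 ] [3.1412 0.0007 1.567 ] [-3.635 -1.125  0.201  0.004  0.007 -0.036]
```

Emit:
move_arm:
  rows: [-0.8,-0.25,0,0,0,0,0,-1.8,-0.55,0,0,0,0,0,-2.8,-0.85,0,0,0,0,0,-3.4,-1.05,0,0,0,0,0,-3.63,-1.12,0,0,0,0,0]

```text
time_s: 40.8
tcp_pos: [0.5736, -0.2927, 0.1445]
orientation: [3.141, 0.0, 1.569]
wrist_force: [-0.0, 0.9, -3.1]
gripper_width: 0.223
```

Emit:
move_arm:
  rows: [0,0,0,0,0,0,0,0,0,0.6,0,0,0,0,0,0,1.4,0,0,0,0,0,0,2.2,0,0,0,0,0,0,2.9,0,0,0,0]

```text
time_s: 41.3
tcp_pos: [0.574, -0.2894, 0.0689]
orientation: [-3.14, -0.001, 1.573]
wrist_force: [-0.6, 0.5, -2.8]
gripper_width: 0.221
```

Emit:
move_arm:
  rows: [0,0,0.15,0,0,0,0,0,0,0.3,0,0,0,0,0,0,0.45,0,0,0,0,0,0,0.6,0,0,0,0,0,0,0.7,0,0,0,0]

```text
time_s: 41.8
tcp_pos: [0.5744, -0.2914, 0.0545]
orientation: [3.141, 0.001, 1.571]
wrist_force: [0.4, -0.1, -3.3]
gripper_width: 0.227
```

Emit:
move_arm:
  rows: [0,0,0.02,0,0,0,0,0,0,0.04,0,0,0,0,0,0,0.06,0,0,0,0,0,0,0.08,0,0,0,0,0,0,0.08,0,0,0,0]

```text
time_s: 42.3
tcp_pos: [0.5741, -0.2913, 0.052]
orientation: [3.142, 0.0, 1.571]
wrist_force: [0.1, -0.2, -2.7]
gripper_width: 0.223
```

Emit:
move_arm:
  rows: [0,0,0.03,0,0,0,0,0,0,0.06,0,0,0,0,0,0,0.09,0,0,0,0,0,0,0.12,0,0,0,0,0,0,0.12,0,0,0,0]

```text
time_s: 42.8
tcp_pos: [0.5741, -0.2912, 0.0489]
orientation: [-3.141, -0.0, 1.571]
wrist_force: [-0.2, 0.4, -4.1]
gripper_width: 0.222
```

Emit:
move_arm:
  rows: [0,0,0.02,0,0,0,0,0,0,0.02,0,0,0,0,0,0,0.02,0,0,0,0,0,0,0.02,0,0,0,0,0,0,0.02,0,0,0,0]

```text
time_s: 43.3
tcp_pos: [0.5742, -0.2913, 0.0487]
orientation: [3.141, 0.0, 1.571]
wrist_force: [-0.2, 0.9, -1.7]
gripper_width: 0.223
```

Emit:
move_arm:
  rows: [0,0,0.02,0,0,0,0,0,0,0.02,0,0,0,0.25,0,0,0.02,0,0,0,0.35,0,0,0.02,0,0,0,0.5,0,0,0.02,0,0,0,0.6]

```text
time_s: 43.8
tcp_pos: [0.5742, -0.2914, 0.0483]
orientation: [3.141, 0.0, 1.571]
wrist_force: [0.2, -0.9, 0.7]
gripper_width: 0.6
```

Emit:
move_arm:
  rows: [0,0,0,0,0,0,0.6,0,0,0,0,0,0,0.6,0,0,-1,0,0,0,0.6,0,0,-2.4,0,0,0,0.6,0,0,-3.8,0,0,0,0.6]

```text
time_s: 44.3
tcp_pos: [0.5737, -0.291, 0.1434]
orientation: [-3.14, -0.001, 1.571]
wrist_force: [0.3, 0.3, 0.8]
gripper_width: 0.604
```

```bash
python3 - <<'E'
from h import *
from bench import env
import pickle
o=env.observe();c=env.calibration("wrist");a=env.camera("wrist");t=env.camera("top");T=pickle.load(open("top.pkl","rb"))
cv2.imwrite("pics/w11.png",a);cv2.imwrite("pics/top2.png",t)
p=proj(T,[.4873,-.038,.03]);print(p,cen(t,*p,8,"y"))
p=proj(c,[.574,-.249,.036]);q=cen(a,*p,20,"r");print(q,ray(c,q[0],q[1],.036))
print(o["tcp_pos"],go(o,[.477,-.0815,.2],[np.pi,0,np.radians(75)]))
E
```

```text
[279.7646 235.6822] (np.float64(279.72727272727275), np.float64(235.66666666666666), 33)
(np.float64(251.82971014492753), np.float64(139.1268115942029), 276) [ 0.5748 -0.2483  0.036 ]
[ 0.5737 -0.291   0.1434] [ 8.383 -3.87  -2.252 -0.014 -0.006  2.499]
```

Emit:
move_arm:
  rows: [0.8,-0.4,-1,0,0,0.4,0.6,2,-1,-2,0,0,0.9,0.6,3.5,-1.6,-2.25,0,0,1.5,0.6,5,-2.3,-2.25,0,0,2,0.6,6.4,-3,-2.25,0,0,2.5,0.6]

```text
time_s: 44.9
tcp_pos: [0.4984, -0.1299, 0.1993]
orientation: [3.141, -0.0, 1.307]
wrist_force: [-0.1, 0.3, 0.7]
gripper_width: 0.6
```

```bash
python3 - <<'E'
from h import *
from bench import env
o=env.observe();print(o["tcp_pos"],o["orientation"],go(o,[.477,-.0815,.195],[np.pi,0,np.radians(75)]))
E
```

```text
[ 0.4984 -0.1299  0.1993] [ 3.141  -0.0002  1.3067] [ 1.645 -1.333  0.17   0.006 -0.002 -0.022]
```

Emit:
move_arm:
  rows: [0.5,-0.4,0,0,0,0,0.6,1.2,-0.9,0,0,0,0,0.6,1.64,-1.33,0.15,0,0,0,0.6,1.64,-1.33,0.15,0,0,0,0.6,1.64,-1.33,0.15,0,0,0,0.6]

```text
time_s: 45.4
tcp_pos: [0.4778, -0.0834, 0.1953]
orientation: [3.141, 0.0, 1.31]
wrist_force: [-0.5, 0.1, -0.2]
gripper_width: 0.598
```

```bash
python3 - <<'E'
from h import *
from bench import env
o=env.observe();c=env.calibration("wrist");a=env.camera("wrist");cv2.imwrite("pics/w12.png",a)
print(o["tcp_pos"],o["orientation"])
p=proj(c,[.4878,-.041,.03]);q=cen(a,*p,15,"y");print(q,ray(c,q[0],q[1],.03))
cv2.imwrite("pics/w12b.png",cv2.resize(a[80:260,150:350],None,fx=3,fy=3,interpolation=cv2.INTER_CUBIC))
E
```

```text
[ 0.4778 -0.0834  0.1953] [3.1414 0.0004 1.3096]
(np.float64(249.41062801932367), np.float64(132.53623188405797), 207) [ 0.488 -0.041  0.03 ]
```

View pics/w12b.png

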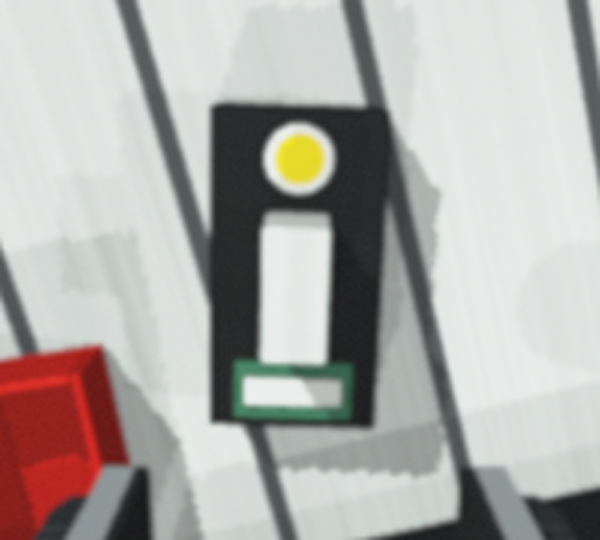

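Emit:
move_arm:
  rows: [0.03,-0.06,1,0,0,0.28,0.6,0.03,-0.06,2.2,0,0,0.28,0.6,0.03,-0.06,3.4,0,0,0.28,0.6,0.03,-0.06,4.2,0,0,0.28,0.6,0.03,-0.06,4.6,0,0,0.28,0.6]

```text
time_s: 45.95
tcp_pos: [0.4755, -0.0826, 0.0779]
orientation: [-3.138, 0.0, 1.279]
wrist_force: [-0.3, 0.2, -0.2]
gripper_width: 0.596
```

Emit:
move_arm:
  rows: [0,0,0,0,0,0,0.6,0,0,0,0,0,0,0.6,0,0,0,0,0,0,0.6,0,0,0,0,0,0,0.6,0,0,0,0,0,0,0.6]

```text
time_s: 46.45
tcp_pos: [0.4768, -0.082, 0.0814]
orientation: [3.14, -0.0, 1.28]
wrist_force: [-0.1, -0.5, 0.4]
gripper_width: 0.599
```

```bash
python3 - <<'E'
from h import *
from bench import env
o=env.observe();print(o["tcp_pos"],o["orientation"],go(o,[.4759,-.0812,.042],[np.pi,0,np.radians(73.3)]))
E
```

```text
[ 0.4768 -0.082   0.0814] [ 3.1401 -0.0001  1.2797] [ 0.021 -0.047  1.578  0.014 -0.001  0.004]
```

Emit:
move_arm:
  rows: [0.02,-0.05,0.4,0,0,0,0.6,0.02,-0.05,0.8,0,0,0,0.6,0.02,-0.05,1.2,0,0,0,0.6,0.02,-0.05,1.5,0,0,0,0.6,0.02,-0.05,1.58,0,0,0,0.6]

```text
time_s: 46.95
tcp_pos: [0.4744, -0.0808, 0.0392]
orientation: [-3.139, 0.0, 1.28]
wrist_force: [0.1, -0.4, 0.5]
gripper_width: 0.599
```

Emit:
move_arm:
  rows: [0,0,0,0,0,0,0.6,0,0,0,0,0,0,0.4,0,0,0,0,0,0,0.3,0,0,0,0,0,0,0.25,0,0,0,0,0,0,0.25]

```text
time_s: 47.45
tcp_pos: [0.4754, -0.0811, 0.0415]
orientation: [3.141, -0.0, 1.28]
wrist_force: [-2.8, 0.4, 2.7]
gripper_width: 0.253
```

Emit:
move_arm:
  rows: [0,0,0,0,0,0,0.2,0,0,0,0,0,0,0.2,0,0,0,0,0,0,0.1,0,0,0,0,0,0,0,0,0,0,0,0,0,0]

```text
time_s: 47.95
tcp_pos: [0.4754, -0.0811, 0.0418]
orientation: [3.141, -0.0, 1.28]
wrist_force: [-3.2, 0.1, 4.8]
gripper_width: 0.234
```

Emit:
move_arm:
  rows: [0,0,0,0,0,0,0,0,0,0,0,0,0,0,0,0,-0.1,0,0,0,0,0,0,-0.4,0,0,0,0,0,0,-1,0,0,0,0]

```text
time_s: 48.45
tcp_pos: [0.4742, -0.0808, 0.0649]
orientation: [-3.138, 0.0, 1.28]
wrist_force: [-0.4, -0.3, -3.0]
gripper_width: 0.227
```

Emit:
move_arm:
  rows: [0,0,-0.6,0,0,0,0,0,0,-1.2,0,0,0,0,0,0,-1.9,0,0,0,0,0,0,-2.6,0,0,0,0,0,0,-3.1,0,0,0,0]

```text
time_s: 48.95
tcp_pos: [0.4759, -0.0813, 0.1463]
orientation: [3.139, -0.0, 1.28]
wrist_force: [-0.0, -0.4, -2.9]
gripper_width: 0.231
```

```bash
python3 - <<'E'
from h import *
from bench import env
o=env.observe();print(o["tcp_pos"],go(o,[.453,-.291,.14],[np.pi,0,np.pi/2]))
E
```

```text
[ 0.4759 -0.0813  0.1463] [-8.3    1.529  0.255  0.028  0.003 -2.78 ]
```

Emit:
move_arm:
  rows: [-0.8,0.15,0,0,0,-0.4,0,-1.8,0.35,0,0,0,-1,0,-3,0.55,0,0,0,-1.7,0,-4.2,0.75,0,0,0,-2.3,0,-5.2,0.95,0,0,0,-2.78,0]

```text
time_s: 49.45
tcp_pos: [0.4605, -0.2139, 0.1443]
orientation: [3.141, 0.001, 1.573]
wrist_force: [0.3, 0.0, -2.0]
gripper_width: 0.226
```

```bash
python3 - <<'E'
from h import *
from bench import env
o=env.observe();print(o["tcp_pos"],go(o,[.453,-.291,.14],[np.pi,0,np.pi/2]))
E
```

```text
[ 0.4605 -0.2139  0.1443] [-3.082 -0.305  0.175  0.005  0.006  0.019]
```

Emit:
move_arm:
  rows: [-0.8,-0.1,0,0,0,0,0,-1.8,-0.2,0,0,0,0,0,-2.6,-0.3,0,0,0,0,0,-3.08,-0.3,0,0,0,0,0,-3.08,-0.3,0,0,0,0,0]

```text
time_s: 49.95
tcp_pos: [0.4531, -0.2905, 0.1437]
orientation: [-3.142, 0.0, 1.569]
wrist_force: [-0.2, 0.1, -2.5]
gripper_width: 0.227
```

Emit:
move_arm:
  rows: [0,0,0,0,0,0,0,0,0,0.6,0,0,0,0,0,0,1.4,0,0,0,0,0,0,2.2,0,0,0,0,0,0,2.9,0,0,0,0]

```text
time_s: 50.45
tcp_pos: [0.4529, -0.288, 0.0687]
orientation: [-3.14, -0.001, 1.572]
wrist_force: [-0.1, -0.5, -2.1]
gripper_width: 0.226
```

Emit:
move_arm:
  rows: [0,0,0.15,0,0,0,0,0,0,0.3,0,0,0,0,0,0,0.45,0,0,0,0,0,0,0.6,0,0,0,0,0,0,0.7,0,0,0,0]

```text
time_s: 50.95
tcp_pos: [0.4535, -0.2896, 0.0539]
orientation: [3.141, 0.001, 1.571]
wrist_force: [0.6, -0.6, -2.4]
gripper_width: 0.225
```

Emit:
move_arm:
  rows: [0,0,0,0,0,0,0,0,0,0,0,0,0,0,0,0,0,0,0,0,0,0,0,0,0,0,0,0,0,0,0,0,0,0,0]

```text
time_s: 51.45
tcp_pos: [0.4533, -0.2895, 0.0537]
orientation: [3.141, 0.0, 1.571]
wrist_force: [-0.8, -1.4, -1.9]
gripper_width: 0.226
```

Need about 5.9 mm more.

Emit:
move_arm:
  rows: [0,0,0.06,0,0,0,0,0,0,0.12,0,0,0,0,0,0,0.17,0,0,0,0,0,0,0.22,0,0,0,0,0,0,0.22,0,0,0,0]

```text
time_s: 51.95
tcp_pos: [0.4532, -0.2894, 0.048]
orientation: [-3.142, -0.0, 1.571]
wrist_force: [0.6, -1.4, -3.3]
gripper_width: 0.23
```

Emit:
move_arm:
  rows: [0,0,0.02,0,0,0,0,0,0,0.03,0,0,0,0,0,0,0.03,0,0,0,0,0,0,0.03,0,0,0,0,0,0,0.03,0,0,0,0]

```text
time_s: 52.45
tcp_pos: [0.4532, -0.2895, 0.0479]
orientation: [3.141, 0.0, 1.571]
wrist_force: [-3.2, 1.3, 4.5]
gripper_width: 0.227
```

Contact. Release, rise and back off, then a final look.

Emit:
move_arm:
  rows: [0,0,0,0,0,0,0,0,0,0,0,0,0,0.25,0,0,0,0,0,0,0.35,0,0,0,0,0,0,0.5,0,0,0,0,0,0,0.6]

```text
time_s: 52.95
tcp_pos: [0.4534, -0.2894, 0.0469]
orientation: [3.141, -0.0, 1.571]
wrist_force: [1.2, 0.4, 0.2]
gripper_width: 0.593
```

Emit:
move_arm:
  rows: [0,0,0,0,0,0,0.6,0,0,0,0,0,0,0.6,0,0,-1,0,0,0,0.6,0,0,-2.4,0,0,0,0.6,0,0,-3.8,0,0,0,0.6]

```text
time_s: 53.45
tcp_pos: [0.4529, -0.2892, 0.1427]
orientation: [-3.14, -0.001, 1.571]
wrist_force: [-0.2, -2.0, 0.3]
gripper_width: 0.601
```

Emit:
move_arm:
  rows: [0,0,-1.2,0,0,0,0.6,0,0,-2.4,0,0,0,0.6,0,0,-3.6,0,0,0,0.6,0,0,-4.8,0,0,0,0.6,0,0,-6,0,0,0,0.6]

```text
time_s: 53.95
tcp_pos: [0.4532, -0.2894, 0.2935]
orientation: [3.141, 0.0, 1.571]
wrist_force: [0.3, 0.3, -0.6]
gripper_width: 0.6
```

Emit:
move_arm:
  rows: [1,0,0,0,0,0,0.6,2,0,0,0,0,0,0.6,3,0,0,0,0,0,0.6,4,0,0,0,0,0,0.6,4,0,0,0,0,0,0.6]

```text
time_s: 54.45
tcp_pos: [0.4534, -0.1872, 0.293]
orientation: [3.14, -0.0, 1.574]
wrist_force: [-0.3, -0.9, -0.2]
gripper_width: 0.603
```

```bash
python3 - <<'E'
from h import *
from bench import env
o=env.observe();a=env.camera("wrist");s=env.camera("scene");print(o["tcp_pos"],o["time_s"])
cv2.imwrite("pics/fin.png",np.hstack([cv2.resize(a,(400,300)),cv2.resize(s,(400,300))]))
f=np.vstack([cv2.resize(a,(720,540))[240-240:],]);cv2.imwrite("pics/w13.png",a);cv2.imwrite("pics/s13.png",s)
E
```

```text
[ 0.4534 -0.1872  0.293 ] 54.45
```

View pics/fin.png

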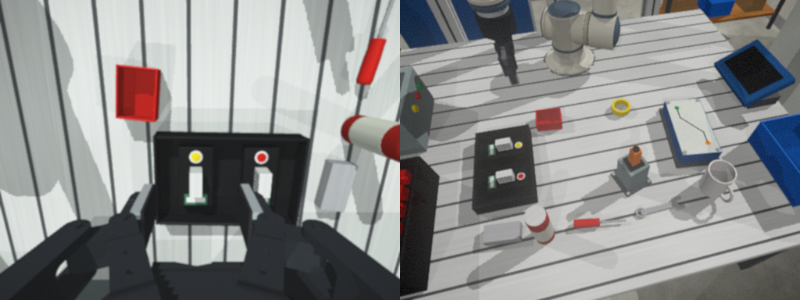

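```bash
python3 -c "
from bench import env
print(env.sign_off())"
```

```text
the job is handed in; nothing more can be done
None
```

I handed the job in at about 54 s of the 208 s allowed. The red and yellow modules were present and the blue one was absent.

- **Pads:** I pressed the probe on the red pad and then the yellow. The force rose about 3 N, which means the spring gave roughly 5 mm. A scene picture showed the tip on the red pad. The yellow contact I judged from force and position only.
- **Seam:** I traced it from the green dot to the orange dot in one stroke at about 1.5 cm/s. The spring gave about 4–5 mm throughout. The measured seam length was 182.06 mm, and the measured arm path stayed within about 0.5 mm of it.
- **Probe:** it went back into the rest, upright. I pressed down until the flange met the rim, and the final picture shows it standing there.
- **Modules:** the red module was knocked a few centimetres aside after its pad had been pressed, so I measured it again. My first grip on its fin closed on nothing and did not move it; a grip 5 mm lower held. The final pictures show both modules standing upright side by side on the tray floor, and nothing else looks disturbed.

**Disagreement between cameras:** the top and wrist cameras differed by about 3 mm in y. I went by the wrist camera, because the probe itself had been picked up using it.

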